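# Shingle three chocolate bars on a sloped display stand and close the bail

### The job

Shingle the three bare chocolate bars up the middle of the sloped display stand: the first lies flat with its lower end against the front lip, and each next bar laps over the one below so that 50 mm of the lower bar stays showing, its lower end at the next pair of dark inlaid marks. When all three lie straight and flat, swing the wire bail forward so that its wooden roller rests on the top bar, and leave the other things on the counter where they are.

Things in the scene. Friction and masses are not known exactly. Their poses are not given: they have to be found in the camera images.
- bar_a: bare dark chocolate bar, 48 x 96 x 10 mm, 45 g, all three alike; lies flat on the counter at the start; origin at the centre of its underside, x across its 48 mm width (grasp it there), y along its 96 mm length, z up
- bar_b: bare dark chocolate bar, 48 x 96 x 10 mm, 45 g, all three alike; lies loosely on top of bar_a at the start; origin at the centre of its underside, x across its 48 mm width (grasp it there), y along its 96 mm length, z up
- bar_c: bare dark chocolate bar, 48 x 96 x 10 mm, 45 g, all three alike; lies flat on the counter at the start; origin at the centre of its underside, x across its 48 mm width (grasp it there), y along its 96 mm length, z up
- display_stand: fixed wooden stand, about 155 wide (y), 195 deep (x), 160 high with the bail laid forward: a board rising to the back at 32.5 deg between two side rails 120 mm apart (20 mm above the board), with a pair of dark inlaid marks on the rails where the lower ends of the second and third bars go. Origin on the counter under the front of the board, x to the back (up the slope), y to its left, z up
- cant_strip: fixed wooden strip at the foot of the board, 46 mm long, 120 wide, carrying the first bar; a lip in front of it stands 7 mm higher. Each bar rests on the strip or on the upper 46 mm of the bar below, its upper end on the board, so all lie parallel at 21.2 deg, held by friction (0.6 between bars, 0.9 on the rough wood). Origin 2.5 mm behind the lip on the strip's face, x up the strip, z square to it
- row_1 (a point): the point where the centre of a rightly laid bar's underside lies in the first (lowest) row; x up the slope along the bars (21.2 deg above level), y across the stand, z square to the bars' faces; the bar's lower end is then 2.5 mm from the lip (touching it is as good, lying on it is not)
- row_2 (a point): the point where the centre of a rightly laid bar's underside lies in the second row; x up the slope along the bars (21.2 deg above level), y across the stand, z square to the bars' faces; 50 mm up the slope and 10 mm off the face from row_1
- row_3 (a point): the point where the centre of a rightly laid bar's underside lies in the third (top) row; x up the slope along the bars (21.2 deg above level), y across the stand, z square to the bars' faces; 50 mm up the slope and 10 mm off the face from row_2
- bail (a joint): hinge of the wire bail, rad: 0 = its 56 mm arms point down the board, parallel to it; about 0.31 = its roller rests on the third bar; 2.14 = upright; up to 2.42 = leaning back over the stand's rear, where it is found. It is light (60 g): once it leans forward past about 1.6 its weight carries it slowly down; light friction holds it elsewhere near upright
- bail_roller (a point): centre of the bail's wooden roller, 16 mm diameter, 50 mm long, along the stand's y, in the middle of the 5 mm wire crossbar; 56 mm from the hinge axis. A wall screen hangs over it, lower edge 0.42 m above the counter, so the hand must lean towards the robot here
- bail_hinge (a point): middle of the bail's hinge axis, which runs along the stand's y near the board's upper end; axes as the stand's
- nib_mill: fixed wooden nib mill between the bars and the stand, about 140 mm square, its corner to the robot, 131 high, with a dome to 205 and a crank whose knob reaches 263 above the counter on the stand's side: carry the bars round or over it; origin under its middle
- bean_dish: bystander: white dish of beans, 68 mm across, 42 high; origin under its centre
- price_sign: bystander: price card in a wooden block, 24 x 78 x 62 mm; origin under its centre
- cocoa_tin: bystander: cocoa tin, 62 mm across, 75 high; origin under its centre
- counter_bell: bystander: counter bell, 64 mm across, 47 high; origin under its centre

How it is judged:
On the way, in this order (a step that is already met when the one before it is completed fails the run):
1. first bar laid in its row, straight, flat and let go (((x of bar_a in the frame of row_1 between -0.008 and 0.008 m and y of bar_a in the frame of row_1 between -0.01 and 0.01 m and z of bar_a in the frame of row_1 between -0.004 and 0.003 m and angle between the y axis of bar_a and the x axis of row_1, either way round below 0.1 rad and angle between the z axis of bar_a and the z axis of row_1, either way round below 0.055 rad and linear speed of bar_a below 0.02 m/s and contact force between the fingers and bar_a below 0.1 N) or (x of bar_b in the frame of row_1 between -0.008 and 0.008 m and y of bar_b in the frame of row_1 between -0.01 and 0.01 m and z of bar_b in the frame of row_1 between -0.004 and 0.003 m and angle between the y axis of bar_b and the x axis of row_1, either way round below 0.1 rad and angle between the z axis of bar_b and the z axis of row_1, either way round below 0.055 rad and linear speed of bar_b below 0.02 m/s and contact force between the fingers and bar_b below 0.1 N) or (x of bar_c in the frame of row_1 between -0.008 and 0.008 m and y of bar_c in the frame of row_1 between -0.01 and 0.01 m and z of bar_c in the frame of row_1 between -0.004 and 0.003 m and angle between the y axis of bar_c and the x axis of row_1, either way round below 0.1 rad and angle between the z axis of bar_c and the z axis of row_1, either way round below 0.055 rad and linear speed of bar_c below 0.02 m/s and contact force between the fingers and bar_c below 0.1 N))), for 0.2 s.
2. second bar laid in its row, straight, flat and let go (((x of bar_a in the frame of row_2 between -0.008 and 0.008 m and y of bar_a in the frame of row_2 between -0.01 and 0.01 m and z of bar_a in the frame of row_2 between -0.004 and 0.006 m and angle between the y axis of bar_a and the x axis of row_2, either way round below 0.1 rad and angle between the z axis of bar_a and the z axis of row_2, either way round below 0.1 rad and linear speed of bar_a below 0.02 m/s and contact force between the fingers and bar_a below 0.1 N) or (x of bar_b in the frame of row_2 between -0.008 and 0.008 m and y of bar_b in the frame of row_2 between -0.01 and 0.01 m and z of bar_b in the frame of row_2 between -0.004 and 0.006 m and angle between the y axis of bar_b and the x axis of row_2, either way round below 0.1 rad and angle between the z axis of bar_b and the z axis of row_2, either way round below 0.1 rad and linear speed of bar_b below 0.02 m/s and contact force between the fingers and bar_b below 0.1 N) or (x of bar_c in the frame of row_2 between -0.008 and 0.008 m and y of bar_c in the frame of row_2 between -0.01 and 0.01 m and z of bar_c in the frame of row_2 between -0.004 and 0.006 m and angle between the y axis of bar_c and the x axis of row_2, either way round below 0.1 rad and angle between the z axis of bar_c and the z axis of row_2, either way round below 0.1 rad and linear speed of bar_c below 0.02 m/s and contact force between the fingers and bar_c below 0.1 N))), for 0.2 s.
3. third bar laid in its row, straight, flat and let go (((x of bar_a in the frame of row_3 between -0.008 and 0.008 m and y of bar_a in the frame of row_3 between -0.01 and 0.01 m and z of bar_a in the frame of row_3 between -0.004 and 0.006 m and angle between the y axis of bar_a and the x axis of row_3, either way round below 0.1 rad and angle between the z axis of bar_a and the z axis of row_3, either way round below 0.1 rad and linear speed of bar_a below 0.02 m/s and contact force between the fingers and bar_a below 0.1 N) or (x of bar_b in the frame of row_3 between -0.008 and 0.008 m and y of bar_b in the frame of row_3 between -0.01 and 0.01 m and z of bar_b in the frame of row_3 between -0.004 and 0.006 m and angle between the y axis of bar_b and the x axis of row_3, either way round below 0.1 rad and angle between the z axis of bar_b and the z axis of row_3, either way round below 0.1 rad and linear speed of bar_b below 0.02 m/s and contact force between the fingers and bar_b below 0.1 N) or (x of bar_c in the frame of row_3 between -0.008 and 0.008 m and y of bar_c in the frame of row_3 between -0.01 and 0.01 m and z of bar_c in the frame of row_3 between -0.004 and 0.006 m and angle between the y axis of bar_c and the x axis of row_3, either way round below 0.1 rad and angle between the z axis of bar_c and the z axis of row_3, either way round below 0.1 rad and linear speed of bar_c below 0.02 m/s and contact force between the fingers and bar_c below 0.1 N))), for 0.2 s.
At the end, for the whole second after the job is handed in: a bar in each row, within 8 mm along the slope and 10 mm across it, straight within 0.1 rad, flat within 0.1 rad (the first within 0.055 rad and 3 mm of its height, not up on the lip), at rest and let go; the bail down on the third bar (joint between 0.2 and 0.41 rad) and still (((x of bar_a in the frame of row_1 between -0.008 and 0.008 m and y of bar_a in the frame of row_1 between -0.01 and 0.01 m and z of bar_a in the frame of row_1 between -0.004 and 0.003 m and angle between the y axis of bar_a and the x axis of row_1, either way round below 0.1 rad and angle between the z axis of bar_a and the z axis of row_1, either way round below 0.055 rad and linear speed of bar_a below 0.02 m/s and contact force between the fingers and bar_a below 0.1 N) or (x of bar_b in the frame of row_1 between -0.008 and 0.008 m and y of bar_b in the frame of row_1 between -0.01 and 0.01 m and z of bar_b in the frame of row_1 between -0.004 and 0.003 m and angle between the y axis of bar_b and the x axis of row_1, either way round below 0.1 rad and angle between the z axis of bar_b and the z axis of row_1, either way round below 0.055 rad and linear speed of bar_b below 0.02 m/s and contact force between the fingers and bar_b below 0.1 N) or (x of bar_c in the frame of row_1 between -0.008 and 0.008 m and y of bar_c in the frame of row_1 between -0.01 and 0.01 m and z of bar_c in the frame of row_1 between -0.004 and 0.003 m and angle between the y axis of bar_c and the x axis of row_1, either way round below 0.1 rad and angle between the z axis of bar_c and the z axis of row_1, either way round below 0.055 rad and linear speed of bar_c below 0.02 m/s and contact force between the fingers and bar_c below 0.1 N)) and ((x of bar_a in the frame of row_2 between -0.008 and 0.008 m and y of bar_a in the frame of row_2 between -0.01 and 0.01 m and z of bar_a in the frame of row_2 between -0.004 and 0.006 m and angle between the y axis of bar_a and the x axis of row_2, either way round below 0.1 rad and angle between the z axis of bar_a and the z axis of row_2, either way round below 0.1 rad and linear speed of bar_a below 0.02 m/s and contact force between the fingers and bar_a below 0.1 N) or (x of bar_b in the frame of row_2 between -0.008 and 0.008 m and y of bar_b in the frame of row_2 between -0.01 and 0.01 m and z of bar_b in the frame of row_2 between -0.004 and 0.006 m and angle between the y axis of bar_b and the x axis of row_2, either way round below 0.1 rad and angle between the z axis of bar_b and the z axis of row_2, either way round below 0.1 rad and linear speed of bar_b below 0.02 m/s and contact force between the fingers and bar_b below 0.1 N) or (x of bar_c in the frame of row_2 between -0.008 and 0.008 m and y of bar_c in the frame of row_2 between -0.01 and 0.01 m and z of bar_c in the frame of row_2 between -0.004 and 0.006 m and angle between the y axis of bar_c and the x axis of row_2, either way round below 0.1 rad and angle between the z axis of bar_c and the z axis of row_2, either way round below 0.1 rad and linear speed of bar_c below 0.02 m/s and contact force between the fingers and bar_c below 0.1 N)) and ((x of bar_a in the frame of row_3 between -0.008 and 0.008 m and y of bar_a in the frame of row_3 between -0.01 and 0.01 m and z of bar_a in the frame of row_3 between -0.004 and 0.006 m and angle between the y axis of bar_a and the x axis of row_3, either way round below 0.1 rad and angle between the z axis of bar_a and the z axis of row_3, either way round below 0.1 rad and linear speed of bar_a below 0.02 m/s and contact force between the fingers and bar_a below 0.1 N) or (x of bar_b in the frame of row_3 between -0.008 and 0.008 m and y of bar_b in the frame of row_3 between -0.01 and 0.01 m and z of bar_b in the frame of row_3 between -0.004 and 0.006 m and angle between the y axis of bar_b and the x axis of row_3, either way round below 0.1 rad and angle between the z axis of bar_b and the z axis of row_3, either way round below 0.1 rad and linear speed of bar_b below 0.02 m/s and contact force between the fingers and bar_b below 0.1 N) or (x of bar_c in the frame of row_3 between -0.008 and 0.008 m and y of bar_c in the frame of row_3 between -0.01 and 0.01 m and z of bar_c in the frame of row_3 between -0.004 and 0.006 m and angle between the y axis of bar_c and the x axis of row_3, either way round below 0.1 rad and angle between the z axis of bar_c and the z axis of row_3, either way round below 0.1 rad and linear speed of bar_c below 0.02 m/s and contact force between the fingers and bar_c below 0.1 N)) and value of joint bail between 0.2 and 0.41 rad and velocity of joint bail between -0.1 and 0.1 rad/s); the robot touches nothing.
It fails at once if the bean dish is pushed more than 30 mm (distance of bean_dish from where it was at the start of the episode above 0.03 m).
It fails at once if the price sign is pushed more than 30 mm (distance of price_sign from where it was at the start of the episode above 0.03 m).
It fails at once if the cocoa tin is pushed more than 30 mm (distance of cocoa_tin from where it was at the start of the episode above 0.03 m).
It fails at once if the counter bell is pushed more than 30 mm (distance of counter_bell from where it was at the start of the episode above 0.03 m).
It also fails if it takes over 67 s, if anything falls off the work surface, if the arm or the gripper's body presses on something with over 40 N, if the wrist force passes 120 N, or if a joint passes its speed limit or range.

### The arm

A 7-joint arm with a two-finger parallel gripper is mounted at the origin on a cart in front of the work surface, level with it; the furniture and walls round the work are solid. World frame = base frame: x ahead of the robot, y to its left, z up, the work surface at z = 0. Lengths are in m, angles in rad, forces in N, time in s.
With the tool pointing down it reaches from about 0.4 to 0.85 m from the base axis. Payload 6.9 kg.
Tool frame: the origin (TCP) lies midway between the tips of the shut fingers; the grasp point (between the pads) lies 19 mm behind it (bot.hold_point_z is the z of the grasp point in the tool frame, in m); z points along the fingers, y is the direction in which the jaws open and shut (so a half turn about z gives the same grasp; the last joint's range is limited). The gripper opens to 85 mm and grips with 20 to 120 N. Pads are 22 mm wide; open, the fingers measure 114 mm over their backs; the gripper's body (76 mm by 85 mm) begins 54 mm behind the grasp point. The pads swing forward as they close: fully open they stand 13 mm farther back than shut.
Start: joints at [1.373, 0.507, -0.238, 1.5, 0.126, 1.149, -0.155], TCP at [0.187, -0.596, 0.231] pointing down, gripper open.
Joint ranges: [-3.08, 3.08], [-0.24, 2.05], [-1.43, 1.35], [0, 2.5], [-1.52, 4.66], [0.17, 1.96], [-2.89, 2.89]. Speed limits (rad/s): [2.39, 2.39, 3.14, 3.14, 3.14, 3.14, 3.14].

### API

Orientations are given as a rotation vector (axis times angle).
In Python, from plant import bot, get_image, calibration, ticket gives the robot as it stands.
- The arm moves only by the tool apply_moves, never from a script. Its argument "targets" is a list of rows, each a list of 2 entries, a list of its own where there are three numbers: the shift along the tool's x, y, z in m, then the turn about the tool's z in degrees. In form: [[[tx, ty, tz], roll], ...]. A call has 1 to 20 rows; each row shifts and turns the commanded pose from where the row before left it, along the tool's axes as they then stand; what a row does not reach is not made up. A row lasts 1/10 s, in which the tool goes at most 50 mm and 8.59 degrees, less where a joint would pass 70% of its speed; a pose out of reach is approached as far as the arm can. A call with a gripper value outside its range is refused whole. "grip" is the finger opening in m, from 0 to 0.0854, set as the call begins (left out, the last holds). The fingers move at their own pace and stop on an object; "force" is the grip in N (left out, the last holds). Time passes only in rows, so rows that do not move let the fingers close. It gives the time, the measured TCP pose, the force and the opening at its end, in the units of the state.
- bot.observe(): the state, without advancing time (a new reading comes with each control period).
- get_image(name): name is "scene" or "top" or "wrist"; returns (picture, depth): 400x640x3 uint8, red, green, blue; 400x640 float32, m along the optical axis (not along the pixel's ray), 0 where there is no reading.
- calibration(name): a dict with "mtx" (3x3 intrinsics, pixels), "xyz" and "attitude" of the camera in the world; the wrist camera has in their place "mount" (4x4, takes a point from camera to tool coordinates, whose origin is the TCP and whose axes are the flange's). Camera axes: x right, y down, z forward; pixel columns grow to the right and rows downward; lengths in m; the calibration is good to about 2 mm. The wrist camera is an equidistant fisheye: a pixel r from the principal point sees the ray r / f radians off the axis. A picture is of the moment at which its call begins: read the wrist's pose just before it. calibration takes no time and is no camera call.
- ticket.job_done(): hands the job in, once; it reports no verdict.
The state is a dict: "clock": time; "joints": joint angles; "dq": joint speeds; "tau": joint torques, N m; "tool_pos": TCP position; "tool_rot": TCP orientation; "force": force on the tool from outside, world axes, zero at the start; "moment": the same for the moment, N m; "width": finger opening in m.
Only numpy, scipy, OpenCV 4.12 (cv2) and the standard library are available. Lean on these libraries where they do the work, as an engineer would, in place of code of your own. Each camera call takes 0.05 s, during which the arm holds its last target.

## Working session

There is one attempt and no reset: what is moved stays moved. The work goes in short steps, Python scripts to look and compute and a tool call to move; the robot and the scene stay as the last step left them, time stands still between calls to the robot, and variables do not carry over. Pictures are saved under pics/ and viewed, and the job is handed in when it is done.

Besides the shell and the picture viewer there is one more tool, called as name([rows], argument=value, ...), one row to a line, values as JSON. apply_moves: Moves the arm, as the interface text tells. Its arguments: {"type":"object","properties":{"targets":{"type":"array","items":{"type":"array"}},"grip":{"type":"number"},"force":{"type":"number"}},"required":["targets"]}

```bash
ls; mkdir -p pics
python3 - <<'E'
from plant import bot,get_image,calibration
import cv2
print(bot.observe())
print(bot.hold_point_z,[a for a in dir(bot) if a[0]!='_'])
for n in("scene","top","wrist"):
    p,d=get_image(n); cv2.imwrite(f"pics/{n}0.png",p[:,:,::-1]); 
    import numpy as np; np.save(f"pics/{n}0.npy",d); print(n,calibration(n),(d>0).mean())
E
```

```text
pics
{'clock': 0.0, 'joints': array([ 1.37249758,  0.50832446, -0.237505  ,  1.50112177,  0.1257191 ,
        1.14889441, -0.15479961]), 'dq': array([-0.00090242,  0.00143699, -0.00049292, -0.00087293, -0.00148709,
        0.00160857, -0.00019702]), 'tau': array([ 6.50619750e-04, -6.20582271e+01, -2.18661234e+00, -2.49645782e+01,
        1.26425145e-02,  1.19272116e-02,  9.40223941e-06]), 'tool_pos': array([ 0.18672858, -0.59593604,  0.23044111]), 'tool_rot': array([-3.10370935e+00, -4.75122371e-01,  5.10300800e-04]), 'force': array([-0.17495823,  0.30314742,  0.30542696]), 'moment': array([-0.04265321,  0.03818179,  0.02918468]), 'width': 0.08562975578917147}
-0.0187 ['PlanningError', 'hold_point_z', 'observe']
scene {'mtx': array([[385.56927847,   0.        , 321.48438219],
       [  0.        , 385.56927847, 200.57675424],
       [  0.        ,   0.        ,   1.        ]]), 'xyz': array([-0.03903775,  0.46853684,  0.53347164]), 'attitude': array([-1.05747975,  2.13240299, -1.21803006])} 0.99608203125
top {'mtx': array([[469.16555873,   0.        , 325.60636554],
       [  0.        , 469.16555873, 191.78899036],
       [  0.        ,   0.        ,   1.        ]]), 'xyz': array([0.3619016 , 0.03131787, 1.22976979]), 'attitude': array([-2.12511252,  2.11599179, -0.19622759])} 0.99611328125
wrist {'mtx': array([[309.70691629,   0.        , 316.48611307],
       [  0.        , 309.70691629, 202.30344244],
       [  0.        ,   0.        ,   1.        ]]), 'mount': array([[-3.54729998e-04, -9.49236435e-01, -3.14563293e-01,
         8.14763307e-02],
       [ 9.99999270e-01, -7.00100466e-04,  9.84956409e-04,
        -8.76844707e-04],
       [-1.15518242e-03, -3.14562714e-01,  9.49235990e-01,
        -1.43866484e-01],
       [ 0.00000000e+00,  0.00000000e+00,  0.00000000e+00,
         1.00000000e+00]])} 0.99584765625
```

View pics/scene0.png

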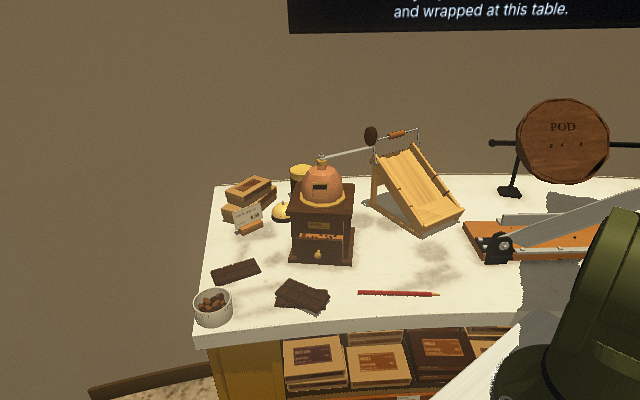

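View pics/top0.png

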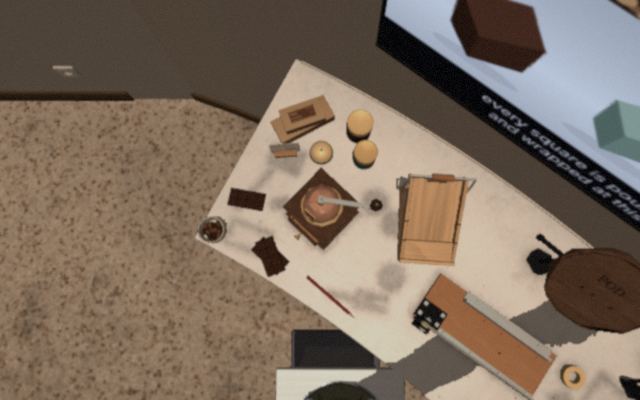

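View pics/wrist0.png

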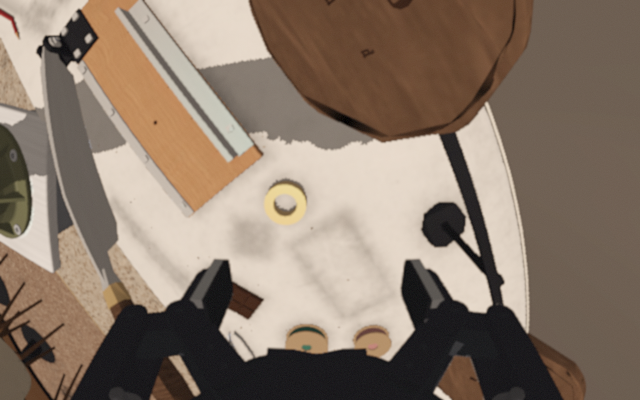

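```bash
cat > h.py <<'E'
import numpy as np,cv2
from scipy.spatial.transform import Rotation as R
from plant import bot,get_image,calibration
def cloud(n,d):
    c=calibration(n);K=c["mtx"];v,u=np.mgrid[0:400,0:640]
    P=np.stack([(u-K[0,2])/K[0,0]*d,(v-K[1,2])/K[1,1]*d,d],-1)
    M=R.from_rotvec(c["attitude"]).as_matrix()
    W=P@M.T+c["xyz"]; W[d<=0]=np.nan; return W
def crop(p,f,x0,y0,x1,y1,s):
    cv2.imwrite(f,cv2.resize(p[y0:y1,x0:x1],None,fx=s,fy=s,interpolation=cv2.INTER_CUBIC))
E
python3 - <<'E'
from h import *
print(R.from_rotvec(bot.observe()["tool_rot"]).as_matrix().round(3))
for n in("top","scene"):
    W=cloud(n,np.load(f"pics/{n}0.npy")); np.save(f"pics/{n}0W.npy",W)
    pts=dict(top=[(440,215),(430,250),(247,199),(269,256),(260,120),(376,205),(320,200),(440,177),(400,20),(420,60),(470,100),(520,130),(380,40),(213,229),(320,152),(286,150)],scene=[(415,180),(235,270),(303,294),(371,134),(396,133),(412,128),(320,170),(300,20)])[n]
    for u,v in pts: print(n,u,v,W[v,u].round(3))
p=cv2.imread("pics/top0.png");crop(p,"pics/t1.png",190,130,390,280,4)
crop(p,"pics/t2.png",360,160,500,280,5)
p=cv2.imread("pics/scene0.png");crop(p,"pics/s1.png",340,110,480,250,5)
crop(p,"pics/s2.png",180,220,360,340,4)
E
```

```text
[[ 0.954  0.299 -0.   ]
 [ 0.299 -0.954  0.001]
 [-0.    -0.001 -1.   ]]
top 440 215 [ 0.524 -0.245  0.083]
top 430 250 [ 0.44  -0.226  0.046]
top 247 199 [0.576 0.246 0.004]
top 269 256 [0.425 0.182 0.014]
top 260 120 [ 1.072  0.337 -0.778]
top 376 205 [ 0.519 -0.069  0.264]
top 320 200 [0.535 0.048 0.226]
top 440 177 [ 0.594 -0.222  0.196]
top 400 20 [ 0.768 -0.082  0.552]
top 420 60 [ 0.739 -0.127  0.475]
top 470 100 [ 0.671 -0.214  0.462]
top 520 130 [ 0.613 -0.291  0.475]
top 380 40 [ 0.791 -0.062  0.447]
top 213 229 [0.492 0.325 0.033]
top 320 152 [0.696 0.052 0.036]
top 286 150 [0.706 0.143 0.019]
scene 415 180 [ 0.527 -0.239  0.084]
scene 235 270 [0.578 0.248 0.007]
scene 303 294 [0.421 0.182 0.02 ]
scene 371 134 [ 0.512 -0.062  0.252]
scene 396 133 [ 0.592 -0.225  0.194]
scene 412 128 [ 0.671 -0.378  0.152]
scene 320 170 [0.532 0.055 0.198]
scene 300 20 [ 0.78  -0.076  0.45 ]
```

View pics/t1.png

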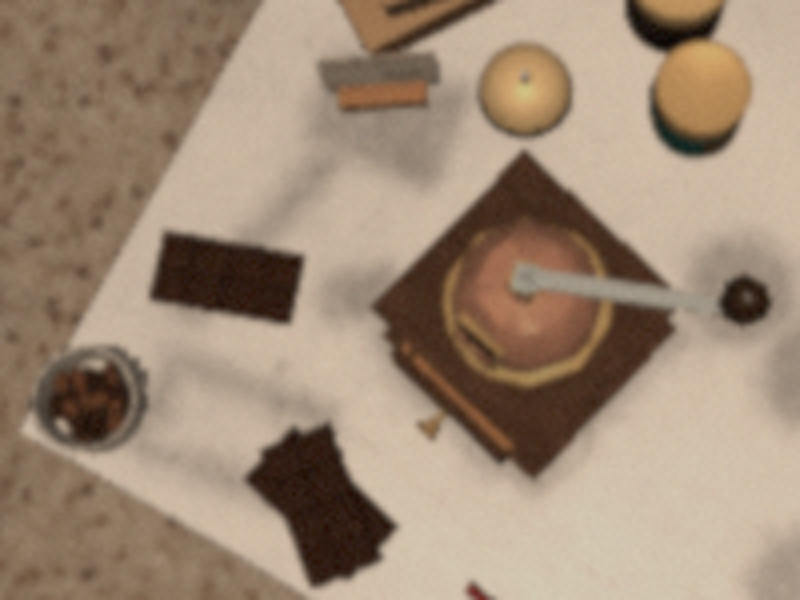

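View pics/t2.png

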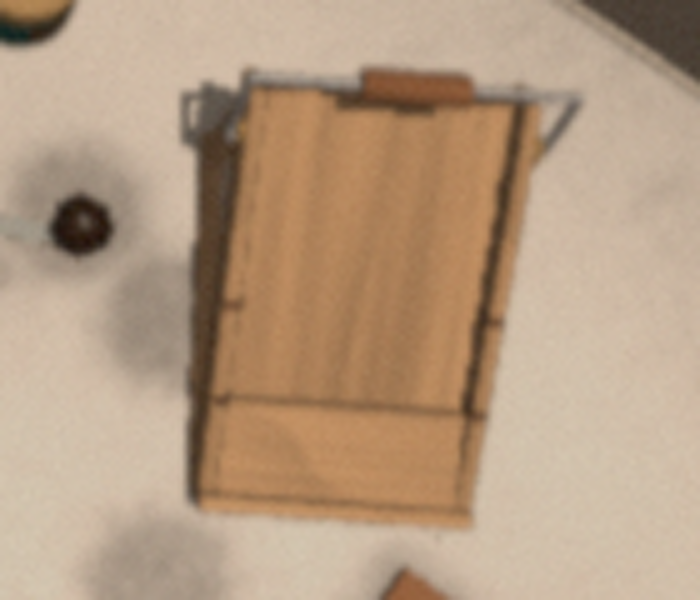

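View pics/s1.png

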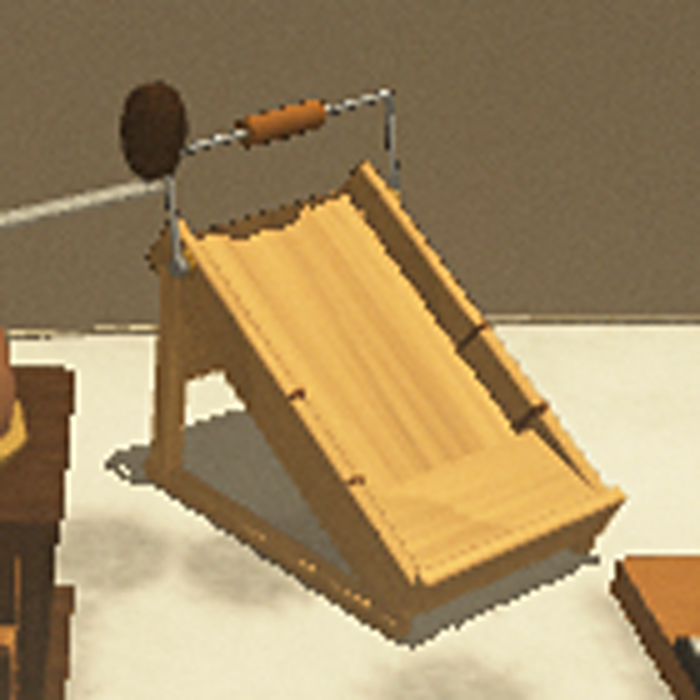

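View pics/s2.png

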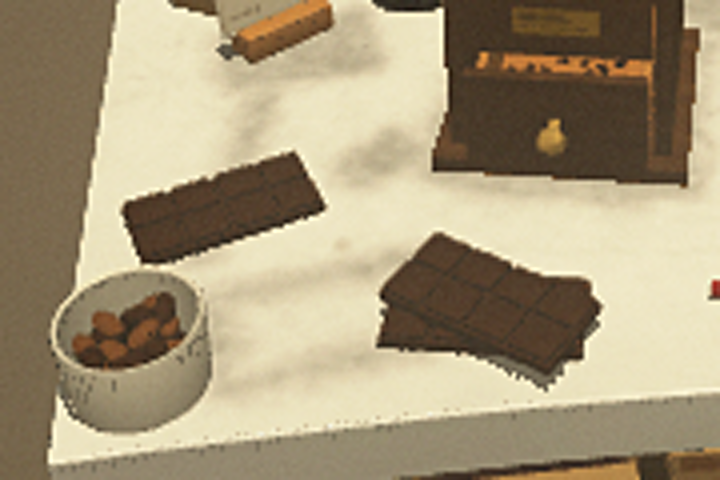

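```bash
cat >> h.py <<'E'
def ray(n,u,v):
    c=calibration(n);K=c["mtx"];M=R.from_rotvec(c["attitude"]).as_matrix()
    d=M@np.array([(u-K[0,2])/K[0,0],(v-K[1,2])/K[1,1],1]);return np.array(c["xyz"]),d/np.linalg.norm(d)
def tri(a,b):
    (o1,d1),(o2,d2)=ray("top",*a),ray("scene",*b)
    A=np.stack([d1,-d2],1);t=np.linalg.lstsq(A,o2-o1,rcond=None)[0]
    p,q=o1+t[0]*d1,o2+t[1]*d2;return (p+q)/2,np.linalg.norm(p-q)
E
python3 - <<'E'
from h import *
T=lambda x,y:(360+(x-2)/5,160+(y-2)/5); S=lambda x,y:(340+(x-2)/5,110+(y-2)/5)
for nm,a,b in [("Llow",(222,398),(355,480)),("Lup",(233,303),(296,394)),("Rlow",(480,412),(538,409)),("Rup",(496,322),(482,333)),("lipL",(200,508),(418,582)),("lipR",(470,525),(622,494)),("rollL",(363,84),(244,132)),("rollR",(472,88),(324,107)),("barendR",(580,97),(390,92))]:
    p,e=tri(T(*a),S(*b));print(nm,p.round(4),round(e,4))
for n,(u0,u1,v0,v1) in dict(top=(410,455,190,236),).items():
    W=np.load(f"pics/{n}0W.npy")[v0:v1,u0:u1].reshape(-1,3)
    A=np.c_[W[:,:2],np.ones(len(W))]
    for _ in range(3):
        c=np.linalg.lstsq(A,W[:,2],rcond=None)[0];r=W[:,2]-A@c;k=abs(r)<.006;A,W=A[k],W[k]
    print(c,np.degrees(np.arctan(np.hypot(*c[:2]))),np.degrees(np.arctan2(c[1],c[0])),r.std(),len(W))
W=np.load("pics/top0W.npy")[243:258,408:452].reshape(-1,3)
A=np.c_[W[:,:2],np.ones(len(W))]
for _ in range(3):
        c=np.linalg.lstsq(A,W[:,2],rcond=None)[0];r=W[:,2]-A@c;k=abs(r)<.006;A,W=A[k],W[k]
print("strip",c,np.degrees(np.arctan(np.hypot(*c[:2]))),np.degrees(np.arctan2(c[1],c[0])),r.std(),len(W))
# counter height
for n in("top","scene"):
    W=np.load(f"pics/{n}0W.npy");k=(abs(W[...,2])<.012)&(W[...,0]>.3)&(W[...,0]<.8)&(abs(W[...,1])<.3)
    print(n,np.median(W[k][:,2]))
# screen bottom
W=np.load("pics/top0W.npy").reshape(-1,3);k=(W[:,2]>.4)&(W[:,2]<.5)&(W[:,0]>.5)&(W[:,1]>-.45);Q=W[k];print("screen",Q[:,2].min())
for y in(-.1,-.15,-.2,-.25,-.3):
    q=Q[abs(Q[:,1]-y)<.01]; print(y,len(q),q[:,0].min() if len(q) else 0,q[:,2].min() if len(q) else 0)
E
```

```text
Llow [ 0.4657 -0.1575  0.0666] 0.0011
Lup [ 0.5093 -0.16    0.0933] 0.0003
Rlow [ 0.4597 -0.2856  0.0635] 0.0012
Rup [ 0.5013 -0.2886  0.089 ] 0.001
lipL [ 0.4141 -0.1484  0.0398] 0.0042
lipR [ 0.4051 -0.2844  0.04  ] 0.001
rollL [ 0.5975 -0.2053  0.1894] 0.0012
rollR [ 0.5937 -0.2553  0.1921] 0.003
barendR [ 0.5909 -0.3039  0.1898] 0.001
 ** On entry to DLASCL parameter number  4 had an illegal value
 ** On entry to DLASCL parameter number  4 had an illegal valueTraceback (most recent call last):
  File "<stdin>", line 9, in <module>
    x, resids, rank, s = _umath_linalg.lstsq(a, b, rcond,
                         ~~~~~~~~~~~~~~~~~~~^^^^^^^^^^^^^
                                             signature=signature)
                                             ^^^^^^^^^^^^^^^^^^^^
    raise LinAlgError("SVD did not converge in Linear Least Squares")
numpy.linalg.LinAlgError: SVD did not converge in Linear Least Squares
```

Run:
```python
from h import *
W0=np.load("pics/top0W.npy")
def fit(nm,v0,v1,u0,u1):
    W=W0[v0:v1,u0:u1].reshape(-1,3);W=W[~np.isnan(W[:,0])]
    for _ in range(4):
        A=np.c_[W[:,:2],np.ones(len(W))]
        c=np.linalg.lstsq(A,W[:,2],rcond=None)[0];r=W[:,2]-A@c;k=abs(r)<max(.004,2*r.std());W=W[k]
    print(nm,c,np.degrees(np.arctan(np.hypot(*c[:2]))),np.degrees(np.arctan2(c[1],c[0])),r.std(),len(W))
fit("board",190,236,412,452); fit("strip",244,257,408,450)
for n in("top","scene"):
    W=np.load(f"pics/{n}0W.npy");k=(abs(W[...,2])<.012)&(W[...,0]>.3)&(W[...,0]<.8)&(abs(W[...,1])<.3)
    print(n,np.median(W[k][:,2]))
for y in(-.05,-.1,-.15,-.2,-.25,-.3):
    W=W0.reshape(-1,3);q=W[(abs(W[:,1]-y)<.01)&(W[:,2]>.35)&(W[:,2]<.6)&(W[:,0]>.5)]
    if len(q): i=np.argsort(q[:,0])[:3];print(y,len(q),q[i].round(3).tolist(),q[:,2].min())
```

```text
board [ 0.62934483 -0.0402978  -0.25601043] 32.236911042577965 -3.663724338649451 0.0018725295005428526 1662
strip [ 0.39291329 -0.02421285 -0.13171515] 21.48750754647822 -3.526330822541704 0.0019268211115534613 507
top 0.00032507241388435304
scene 0.0004938394035478022
-0.05 424 [[0.783, -0.06, 0.578], [0.783, -0.059, 0.583], [0.783, -0.058, 0.58]] 0.35015798408973187
-0.1 770 [[0.743, -0.11, 0.596], [0.744, -0.109, 0.6], [0.744, -0.108, 0.589]] 0.42128542545174086
-0.15 796 [[0.705, -0.16, 0.596], [0.706, -0.159, 0.595], [0.706, -0.16, 0.574]] 0.42188234161217963
-0.2 827 [[0.666, -0.209, 0.597], [0.666, -0.21, 0.6], [0.666, -0.209, 0.599]] 0.4227100705660818
-0.25 830 [[0.628, -0.259, 0.585], [0.629, -0.26, 0.594], [0.629, -0.26, 0.598]] 0.4216297252123329
-0.3 876 [[0.589, -0.31, 0.585], [0.589, -0.31, 0.592], [0.589, -0.31, 0.595]] 0.4203779762075486
```

Run:
```python
from h import *
for n,b in dict(top=(245,230,295,285),scene=(268,270,338,322)).items():
    p=cv2.imread(f"pics/{n}0.png").astype(float);x0,y0,x1,y1=b
    c=np.clip(p[y0:y1,x0:x1]*2.5,0,255).astype(np.uint8)
    cv2.imwrite(f"pics/st_{n}.png",cv2.resize(c,None,fx=10,fy=10,interpolation=cv2.INTER_CUBIC))
    W=np.load(f"pics/{n}0W.npy")[y0:y1,x0:x1]
    z=W[...,2]; z=np.nan_to_num(z); 
    cv2.imwrite(f"pics/sz_{n}.png",cv2.resize((np.clip(z/.026,0,1)*255).astype(np.uint8),None,fx=10,fy=10,interpolation=0))
```

```text
(no output)
```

View pics/st_top.png

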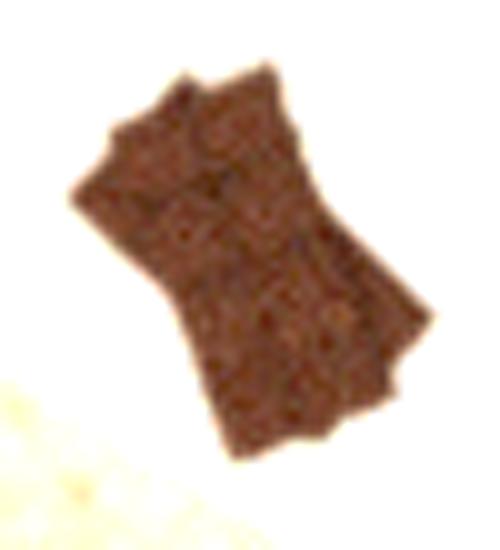

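View pics/st_scene.png

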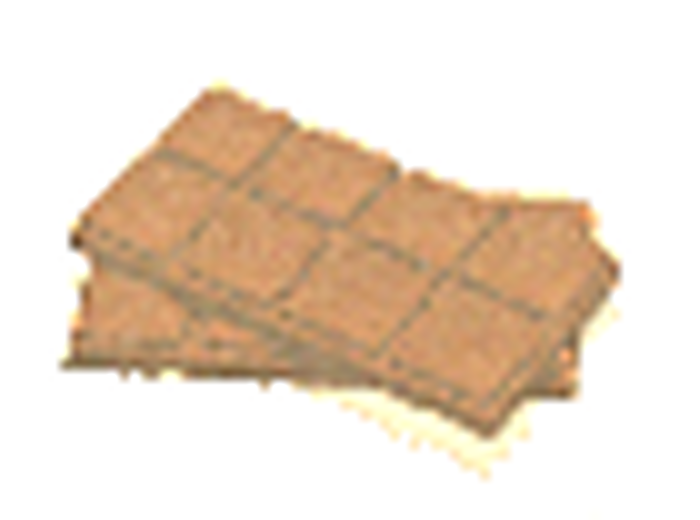

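View pics/sz_scene.png

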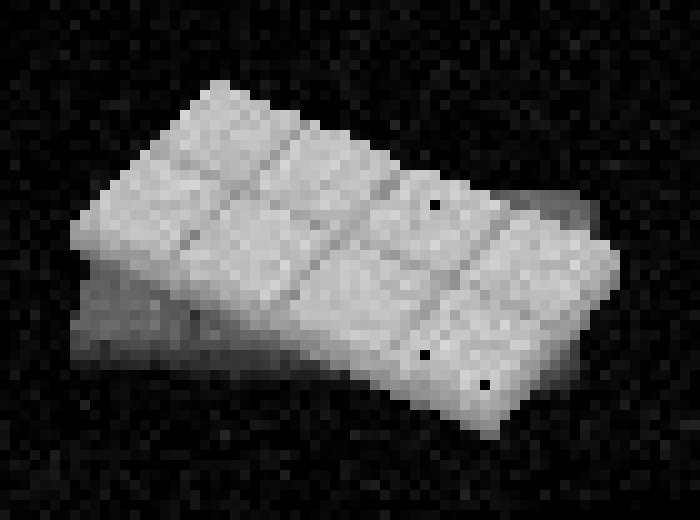

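```bash
cat >> h.py <<'E'
def atz(n,u,v,z):
    o,d=ray(n,u,v);return (o+d*(z-o[2])/d[2])[:2]
def rect(P):
    c,s,a=cv2.minAreaRect(np.array(P,np.float32)*1000)
    return c,s,a
E
python3 - <<'E'
from h import *
S=lambda x,y:(268-.45+x/10,270-.45+y/10);T=lambda x,y:(245-.45+x/10,230-.45+y/10)
def rep(nm,P):
    P=np.array(P);print(nm,(P*1000).round(1).tolist(),"c",P.mean(0).round(4),"sides",[round(np.linalg.norm(P[i]-P[i-1])*1000,1) for i in range(len(P))],"ang",[round(np.degrees(np.arctan2(*(P[i]-P[i-1])[::-1])),1) for i in range(len(P))])
rep("b scene",[atz("scene",*S(*q),.02) for q in[(218,86),(75,230),(490,422),(620,262)]])
rep("b top",[atz("top",*T(*q),.02) for q in[(115,130),(270,65),(395,395),(235,460)]])
rep("a top",[atz("top",*T(*q),.01) for q in[(70,198),(185,75),(432,318),(320,440)]])
print("a scene",[(np.array(atz("scene",*S(*q[:2]),q[2]))*1000).round(1) for q in[(592,200,.01),(62,365,0),(578,395,0)]])
S=lambda x,y:(180-.4+x/4,220-.4+y/4);T=lambda x,y:(190-.4+x/4,130-.4+y/4)
rep("c scene",[atz("scene",*S(*q),.01) for q in[(122,206),(294,152),(326,206),(146,259)]])
rep("c top",[atz("top",*T(*q),.01) for q in[(165,233),(303,256),(290,322),(152,298)]])
# depth-based masks
for nm,lo,hi,box in[("b",.0155,.026,(.36,.5,.1,.26)),("c",.006,.015,(.52,.63,.18,.31))]:
    for n in("top","scene"):
        W=np.load(f"pics/{n}0W.npy");p=cv2.imread(f"pics/{n}0.png")
        k=(W[...,2]>lo)&(W[...,2]<hi)&(W[...,0]>box[0])&(W[...,0]<box[1])&(W[...,1]>box[2])&(W[...,1]<box[3])&(p.max(2)<110)
        k=cv2.morphologyEx(k.astype(np.uint8),cv2.MORPH_OPEN,np.ones((3,3)))>0
        print(nm,n,k.sum(),rect(W[k][:,:2]))
E
```

```text
b scene [[473.8, 178.6], [456.2, 221.8], [369.0, 188.1], [386.4, 145.5]] c [0.4213 0.1835] sides [np.float64(93.4), np.float64(46.6), np.float64(93.5), np.float64(46.0)] ang [np.float64(20.8), np.float64(112.1), np.float64(-158.9), np.float64(-67.8)]
b top [[459.2, 215.3], [476.1, 175.8], [392.2, 141.8], [375.7, 182.1]] c [0.4258 0.1787] sides [np.float64(89.8), np.float64(42.9), np.float64(90.5), np.float64(43.5)] ang [np.float64(21.7), np.float64(-66.8), np.float64(-157.9), np.float64(112.2)]
a top [[442.4, 227.9], [474.3, 199.1], [412.1, 133.6], [381.0, 161.7]] c [0.4275 0.1805] sides [np.float64(90.3), np.float64(43.0), np.float64(90.4), np.float64(41.9)] ang [np.float64(47.2), np.float64(-42.1), np.float64(-133.6), np.float64(137.9)]
a scene [array([411.3, 133.2]), array([445.8, 232.6]), array([380.3, 160.2])]
c scene [[603.6, 291.7], [588.3, 199.6], [538.1, 207.6], [557.8, 298.1]] c [0.572  0.2492] sides [np.float64(46.2), np.float64(93.4), np.float64(50.9), np.float64(92.7)] ang [np.float64(-8.0), np.float64(-99.4), np.float64(170.9), np.float64(77.7)]
c top [[604.5, 288.4], [589.3, 196.4], [545.1, 203.7], [560.8, 295.1]] c [0.5749 0.2459] sides [np.float64(44.2), np.float64(93.3), np.float64(44.7), np.float64(92.8)] ang [np.float64(-8.7), np.float64(-99.4), np.float64(170.6), np.float64(80.3)]
b top 494 ((425.5659484863281, 180.31661987304688), (92.65672302246094, 46.7775993347168), 22.0328311920166)
b scene 876 ((438.04229736328125, 146.88587951660156), (93.99638366699219, 121.9804916381836), 20.902111053466797)
c top 449 ((575.27783203125, 247.31124877929688), (91.77391052246094, 45.797542572021484), 79.9974365234375)
c scene 634 ((575.4625244140625, 249.001953125), (93.70130157470703, 47.53718948364258), 79.38038635253906)
```

```bash
cat >> h.py <<'E'
def st():
    o=bot.observe();M=R.from_rotvec(o["tool_rot"]).as_matrix()
    h=np.degrees(np.arctan2(M[1,0],M[0,0]));return o,M,h
def goto(x,y,z,hd,step=.04):
    """print delta in tool axes; hd heading target deg"""
    o,M,h=st();d=np.array([x,y,z])-o["tool_pos"]
    print("clock",round(o["clock"],2),"pos",o["tool_pos"].round(4),"head",round(h,2),"tilt",M[:,2].round(3),"F",o["force"].round(1),"w",round(o["width"],4))
    print(" tool delta mm",(M.T@d*1000).round(1),"norm",round(np.linalg.norm(d)*1000,1),"roll",round(h-hd,2))
ex=np.array([.998,-.0637]);ey=np.array([.0637,.998])
def sw(xp,yp=-.1915): return xp*ex+yp*ey
E
python3 - <<'E'
from h import *
W=np.concatenate([np.load(f"pics/{n}0W.npy").reshape(-1,3) for n in("top","scene")])
for a in np.arange(.3,.75,.05):
    print(round(a,2),[round(float(np.nanmax(np.r_[0,W[(abs(W[:,0]-a)<.025)&(abs(W[:,1]-b)<.025)&(W[:,2]<.6),2]])),2) for b in np.arange(-.65,.35,.05)])
goto(.44,-.28,.30,17.4)
E
```

```text
0.3 [0.48, 0.2, 0.16, 0.13, 0.01, 0.04, 0.06, 0.06, 0.04, 0.08, 0.01, 0.01, 0.01, 0.01, 0.01, 0.01, 0.0, 0.0, 0.0, 0.0]
0.35 [0.48, 0.48, 0.21, 0.17, 0.11, 0.01, 0.03, 0.04, 0.03, 0.03, 0.01, 0.01, 0.01, 0.01, 0.01, 0.01, 0.01, 0.02, 0.0, 0.0]
0.4 [0.26, 0.48, 0.48, 0.22, 0.15, 0.01, 0.01, 0.05, 0.05, 0.05, 0.05, 0.01, 0.01, 0.01, 0.01, 0.01, 0.03, 0.03, 0.01, 0.0]
0.45 [0.41, 0.24, 0.48, 0.48, 0.48, 0.01, 0.01, 0.08, 0.06, 0.06, 0.07, 0.01, 0.01, 0.13, 0.14, 0.13, 0.02, 0.03, 0.01, 0.05]
0.5 [0.41, 0.41, 0.4, 0.44, 0.55, 0.6, 0.01, 0.11, 0.09, 0.08, 0.11, 0.26, 0.27, 0.22, 0.2, 0.18, 0.13, 0.02, 0.01, 0.05]
0.55 [0.0, 0.41, 0.41, 0.41, 0.01, 0.6, 0.6, 0.14, 0.12, 0.12, 0.14, 0.26, 0.26, 0.22, 0.23, 0.19, 0.14, 0.02, 0.02, 0.02]
0.6 [0.0, 0.0, 0.0, 0.41, 0.41, 0.01, 0.6, 0.6, 0.6, 0.2, 0.19, 0.01, 0.01, 0.14, 0.18, 0.14, 0.01, 0.02, 0.01, 0.02]
0.65 [0.0, 0.0, 0.0, 0.0, 0.41, 0.41, 0.01, 0.47, 0.6, 0.6, 0.01, 0.08, 0.08, 0.01, 0.14, 0.01, 0.01, 0.01, 0.01, 0.01]
0.7 [0.0, 0.0, 0.0, 0.0, 0.0, 0.41, 0.41, 0.41, 0.01, 0.6, 0.6, 0.08, 0.08, 0.03, 0.05, 0.07, 0.06, 0.06, 0.01, 0.0]
clock 0.15 pos [ 0.1868 -0.596   0.2306] head 17.41 tilt [-0.     0.001 -1.   ] F [ 0.  -0.4  0.3] w 0.0853
 tool delta mm [ 336.1 -225.9  -69.1] norm 410.8 roll 0.01
```

apply_moves([
  [[0.029, -0.027, -0.009], 0],
  [[0.029, -0.027, -0.009], 0],
  [[0.029, -0.027, -0.009], 0],
  [[0.029, -0.027, -0.009], 0],
  [[0.029, -0.027, -0.009], 0],
  [[0.029, -0.027, -0.009], 0],
  [[0.029, -0.027, -0.009], 0],
  [[0.029, -0.027, -0.009], 0],
  [[0.029, -0.027, -0.009], 0],
  [[0.029, -0.027, -0.009], 0],
], grip=0.08)

```text
clock: 1.15
tool_pos: [0.3833, -0.2504, 0.3216]
tool_rot: [3.105, 0.475, -0.0]
force: [1.1, -0.2, 0.4]
width: 0.0801
```

Run:
```python
from h import *
goto(.43,.0,.32,21.5); goto(.4240+.0093,.181+.0037,.32,21.5)
```

```text
clock 1.15 pos [ 0.3833 -0.2504  0.3216] head 17.4 tilt [-0. -0. -1.] F [ 1.1 -0.2  0.4] w 0.0801
 tool delta mm [ 119.5 -225.     1.6] norm 254.7 roll -4.1
clock 1.15 pos [ 0.3833 -0.2504  0.3216] head 17.4 tilt [-0. -0. -1.] F [ 1.1 -0.2  0.4] w 0.0801
 tool delta mm [ 177.9 -400.2    1.6] norm 438.0 roll -4.1
```

apply_moves([
  [[0.0162, -0.0364, 0], 0],
  [[0.0162, -0.0364, 0], 0],
  [[0.0162, -0.0364, 0], 0],
  [[0.0162, -0.0364, 0], 0],
  [[0.0162, -0.0364, 0], 0],
  [[0.0162, -0.0364, 0], 0],
  [[0.0162, -0.0364, 0], 0],
  [[0.0162, -0.0364, 0.01], 0],
  [[0.0162, -0.0364, 0.02], 0],
  [[0.0162, -0.0364, 0.03], 0],
  [[0.0162, -0.0364, 0.04], -4.1],
], grip=0.06)

```text
clock: 2.25
tool_pos: [0.4331, 0.1811, 0.2256]
tool_rot: [-3.086, -0.587, -0.004]
force: [1.5, -0.5, 0.5]
width: 0.0597
```

Run:
```python
from h import *
goto(.4333,.1847,.07,21.5)
p,d=get_image("wrist");cv2.imwrite("pics/w1.png",p[:,:,::-1]);np.save("pics/w1.npy",d)
```

```text
clock 2.25 pos [0.4331 0.1811 0.2256] head 21.53 tilt [ 0.002  0.001 -1.   ] F [ 1.5 -0.5  0.5] w 0.0597
 tool delta mm [  1.1  -3.3 155.6] norm 155.6 roll 0.03
```

View pics/w1.png

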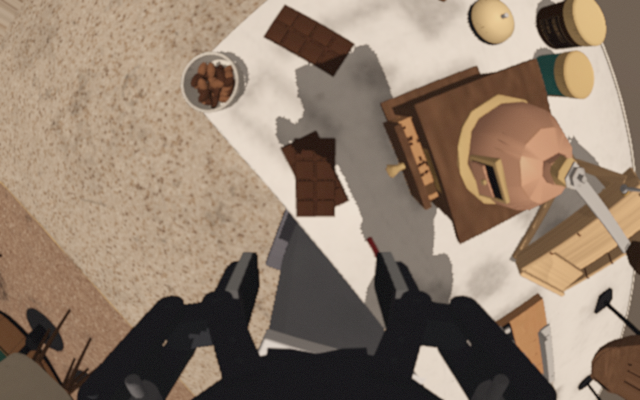

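```bash
cat >> h.py <<'E'
def wray(u,v,o):
    c=calibration("wrist");K=c["mtx"];m=c["mount"]
    a=(u-K[0,2])/K[0,0];b=(v-K[1,2])/K[1,1];r=np.hypot(a,b)
    k=np.sin(r)/r if r>1e-9 else 1.
    d=np.array([a*k,b*k,np.cos(r)]);M=R.from_rotvec(o["tool_rot"]).as_matrix()
    return o["tool_pos"]+M@m[:3,3], M@m[:3,:3]@d
def watz(u,v,z,o):
    p,d=wray(u,v,o);return (p+d*(z-p[2])/d[2])[:2]
def wproj(P,o):
    c=calibration("wrist");K=c["mtx"];m=c["mount"];M=R.from_rotvec(o["tool_rot"]).as_matrix()
    q=(M.T@(np.asarray(P)-o["tool_pos"])-m[:3,3])@m[:3,:3]
    th=np.arctan2(np.hypot(q[0],q[1]),q[2]);f=np.arctan2(q[1],q[0]);return K[0,2]+K[0,0]*th*np.cos(f),K[1,2]+K[0,0]*th*np.sin(f)
def rep(nm,P):
    P=np.array(P);print(nm,(P*1000).round(1).tolist(),"c",P.mean(0).round(4),"sides",[round(float(np.linalg.norm(P[i]-P[i-1]))*1000,1) for i in range(len(P))],"ang",[round(float(np.degrees(np.arctan2(*(P[i]-P[i-1])[::-1]))),1) for i in range(len(P))])
E
python3 - <<'E'
from h import *
p=cv2.imread("pics/w1.png");crop(np.clip(p*2.0,0,255).astype(np.uint8),"pics/w1c.png",260,0,360,230,5) if 0 else crop(np.clip(p*1.8,0,255).astype(np.uint8),"pics/w1c.png",275,125,355,225,6)
crop(np.clip(p*1.8,0,255).astype(np.uint8),"pics/w1d.png",255,0,365,80,6)
E
```

```text
(no output)
```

View pics/w1c.png

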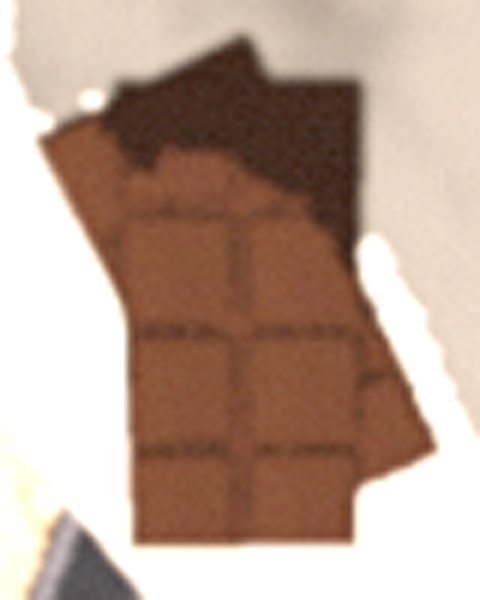

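View pics/w1d.png

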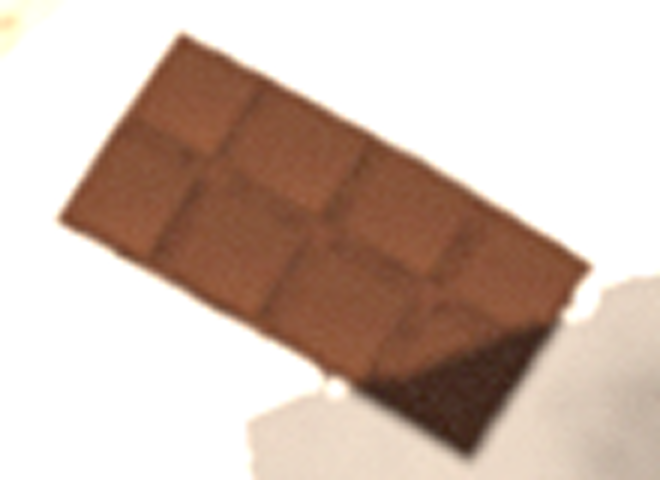

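Run:
```python
from h import *
o=bot.observe()
C=lambda x,y:(275-.4+x/6,125-.4+y/6);D=lambda x,y:(255-.4+x/6,-.4+y/6)
rep("b",[watz(*C(*q),.02,o) for q in[(117,82),(360,82),(354,545),(133,545)]])
rep("a",[watz(*C(*q),.01,o) for q in[(42,138),(246,36),(437,450)]])
rep("c",[watz(*D(*q),.01,o) for q in[(182,34),(590,267),(470,458),(60,219)]])
```

```text
b [[459.4, 226.0], [476.4, 184.3], [391.8, 149.5], [375.1, 190.1]] c [0.4257 0.1875] sides [91.6, 45.0, 91.5, 43.9] ang [23.1, -67.8, -157.7, 112.3]
a [[442.6, 235.8], [475.5, 206.8], [413.5, 140.1]] c [0.4439 0.1942] sides [100.0, 43.8, 91.0] ang [73.1, -41.4, -132.9]
c [[599.5, 294.7], [584.4, 206.1], [540.9, 212.6], [556.7, 301.9]] c [0.5704 0.2538] sides [43.4, 89.9, 43.9, 90.7] ang [-9.6, -99.7, 171.5, 80.0]
```

Run:
```python
from h import *
goto(.4333,.1847,.07,21.5)
o=bot.observe();import time
p,d=get_image("wrist");cv2.imwrite("pics/w2.png",p[:,:,::-1]);crop(np.clip(p[:,:,::-1]*1.8,0,255).astype(np.uint8),"pics/w2c.png",275,125,355,225,6)
goto(.4333,.1847,.07,21.5)
# fingertip geometry via depth: print depth near finger tips
print(d[250:300:8,225:260:6].round(3))
```

```text
clock 2.3 pos [0.4306 0.1857 0.2205] head 22.21 tilt [-0.005  0.004 -1.   ] F [-0.7  5.6 -3.6] w 0.06
 tool delta mm [  2.5   2.8 150.4] norm 150.5 roll 0.71
clock 2.35 pos [0.4302 0.1828 0.2222] head 22.03 tilt [-0.006  0.001 -1.   ] F [-0.2  0.3  0. ] w 0.06
 tool delta mm [  4.4  -0.  152.2] norm 152.2 roll 0.53
[[1.344 1.342 1.351 1.341 1.346 1.337]
 [1.356 1.363 1.359 0.143 0.142 0.147]
 [1.366 0.142 0.136 0.136 0.135 0.147]
 [0.136 0.136 0.129 0.129 0.135 0.148]
 [0.128 0.122 0.123 0.122 0.132 0.147]
 [0.118 0.116 0.118 0.122 0.131 0.144]
 [0.108 0.11  0.119 0.119 0.132 0.144]]
```

View pics/w2c.png

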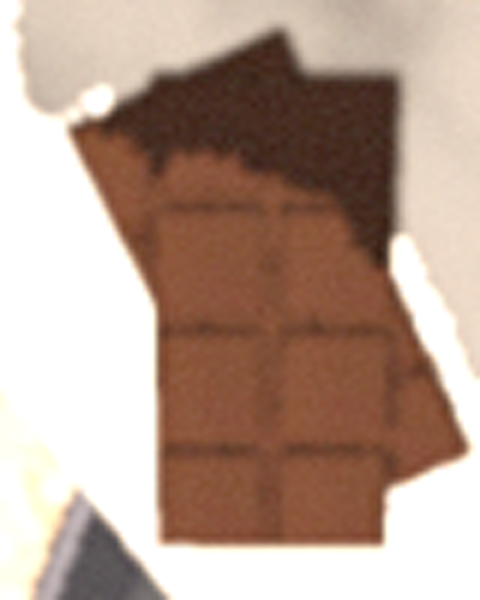

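apply_moves([
  [[0.003, 0, 0.03], 0.5],
  [[0, 0, 0.03], 0],
  [[0, 0, 0.015], 0],
  [[0, 0, 0], 0],
  [[0, 0, 0], 0],
  [[0, 0, 0], 0],
])

```text
clock: 2.95
tool_pos: [0.4361, 0.1801, 0.152]
tool_rot: [-3.089, -0.572, -0.003]
force: [0.2, -0.6, 0.1]
width: 0.0601
```

Run:
```python
from h import *
goto(.4333,.1847,.07,21.5)
o=bot.observe()
p,d=get_image("wrist");cv2.imwrite("pics/w3.png",p[:,:,::-1])
goto(.4333,.1847,.07,21.5)
import pickle;pickle.dump(o,open("pics/w3.pkl","wb"));np.save("pics/w3.npy",d)
```

```text
clock 2.95 pos [0.4361 0.1801 0.152 ] head 20.98 tilt [ 0.002  0.001 -1.   ] F [ 0.2 -0.6  0.1] w 0.0601
 tool delta mm [-1.1 -5.3 82. ] norm 82.2 roll -0.52
clock 3.0 pos [0.4361 0.1801 0.152 ] head 20.98 tilt [ 0.002  0.001 -1.   ] F [-0.3 -0.5 -0.5] w 0.0603
 tool delta mm [-1.1 -5.3 82. ] norm 82.2 roll -0.52
```

View pics/w3.png

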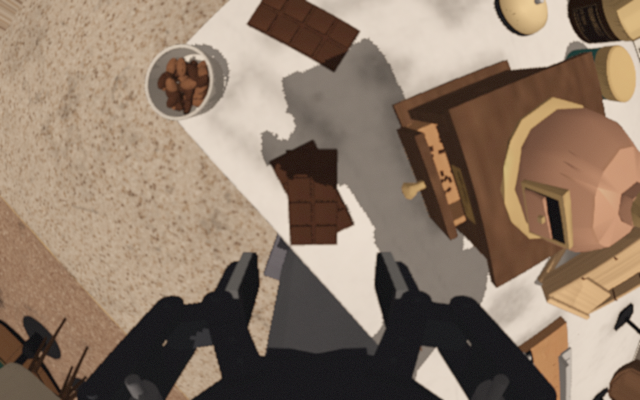

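Run:
```python
from h import *
p=cv2.imread("pics/w3.png");crop(np.clip(p*1.8,0,255).astype(np.uint8),"pics/w3c.png",260,130,370,255,5)
crop(np.clip(p*1.8,0,255).astype(np.uint8),"pics/w3d.png",240,0,370,80,5)
```

```text
(no output)
```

View pics/w3c.png

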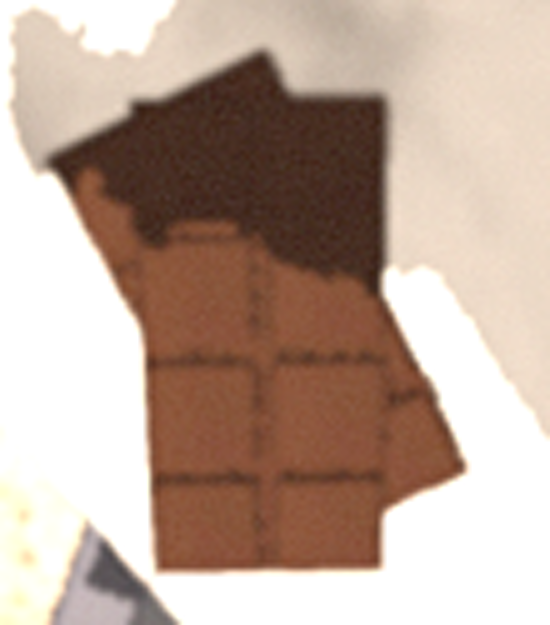

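View pics/w3d.png

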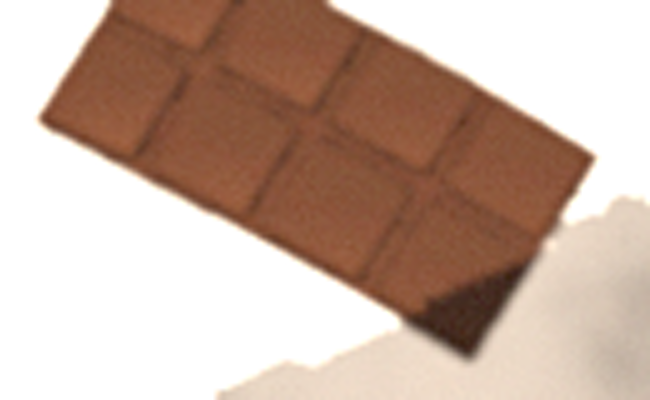

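Run:
```python
from h import *
o=bot.observe()
C=lambda x,y:(260-.4+x/5,130-.4+y/5);D=lambda x,y:(240-.4+x/5,-.4+y/5)
rep("b",[watz(*C(*q),.02,o) for q in[(133,100),(386,95),(381,568),(157,570)]])
rep("a",[watz(*C(*q),.01,o) for q in[(50,160),(266,50),(466,467)]])
rep("c",[watz(*D(*q),.01,o) for q in[(595,157),(471,358),(41,118)]])
# depth check
c=calibration("wrist");m=c["mount"];d=np.load("pics/w3.npy")
for q in[(260,400),(320,520)]:
    u,v=C(*q);p,dr=wray(u,v,o);M=R.from_rotvec(o["tool_rot"]).as_matrix();ax=M@m[:3,2]
    print((p+dr*d[int(v),int(u)]/(dr@ax)).round(4))
```

```text
b [[463.8, 220.4], [480.8, 178.3], [394.0, 144.1], [377.7, 185.3]] c [0.4291 0.182 ] sides [93.0, 45.5, 93.3, 44.3] ang [22.2, -68.0, -158.5, 111.5]
a [[445.8, 231.8], [479.6, 200.9], [416.5, 134.2]] c [0.4473 0.189 ] sides [101.9, 45.7, 91.8] ang [73.3, -42.4, -133.4]
c [[590.4, 198.8], [545.7, 205.9], [563.0, 296.7]] c [0.5664 0.2338] sides [101.7, 45.2, 92.4] ang [-74.4, 171.0, 79.3]
[0.4179 0.1787 0.0183]
[0.3994 0.1592 0.02  ]
```

Run:
```python
from h import *
goto(.4358,.1854,.0095,21.8)
```

```text
clock 3.0 pos [0.4361 0.1801 0.152 ] head 20.98 tilt [ 0.002  0.001 -1.   ] F [-0.3 -0.5 -0.5] w 0.0603
 tool delta mm [  1.3  -5.1 142.5] norm 142.6 roll -0.82
```

apply_moves([
  [[0.001, -0.005, 0.03], -0.8],
  [[0, 0, 0.035], 0],
  [[0, 0, 0.03], 0],
  [[0, 0, 0.02], 0],
  [[0, 0, 0.01], 0],
  [[0, 0, 0], 0],
  [[0, 0, 0], 0],
])

```text
clock: 3.7
tool_pos: [0.4352, 0.1853, 0.0268]
tool_rot: [-3.085, -0.594, -0.002]
force: [0.3, 0.5, -0.5]
width: 0.0594
```

Run:
```python
from h import *
goto(.4358,.1854,.0095,21.8)
p,d=get_image("wrist");cv2.imwrite("pics/w4.png",p[100:400,150:500,::-1])
```

```text
clock 3.7 pos [0.4352 0.1853 0.0268] head 21.8 tilt [ 0.001  0.    -1.   ] F [ 0.3  0.5 -0.5] w 0.0594
 tool delta mm [ 0.6  0.2 17.3] norm 17.3 roll 0.0
```

View pics/w4.png

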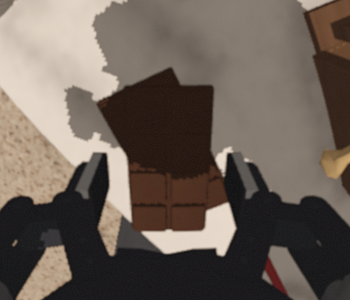

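apply_moves([
  [[0, 0, 0.009], 0],
  [[0, 0, 0.008], 0],
  [[0, 0, 0], 0],
  [[0, 0, 0], 0],
])

```text
clock: 4.15
tool_pos: [0.4344, 0.1849, 0.0086]
tool_rot: [3.085, 0.594, -0.001]
force: [0.1, 0.7, -0.7]
width: 0.0601
```

apply_moves([
  [[0, 0, 0], 0],
  [[0, 0, 0], 0],
  [[0, 0, 0], 0],
], grip=0.03, force=20)

```text
clock: 4.45
tool_pos: [0.4346, 0.185, 0.009]
tool_rot: [-3.085, -0.594, -0.0]
force: [0.1, -0.0, 1.9]
width: 0.0473
```

apply_moves([
  [[0, 0, -0.01], 0],
  [[0, 0, -0.02], 0],
  [[0, 0, -0.03], 0],
  [[0, 0, -0.03], 0],
  [[0, 0, -0.02], 0],
  [[0, 0, 0], 0],
  [[0, 0, 0], 0],
])

```text
clock: 5.15
tool_pos: [0.4347, 0.1847, 0.1193]
tool_rot: [3.085, 0.593, 0.002]
force: [-0.3, -0.6, -1.2]
width: 0.0469
```

Run:
```python
from h import *
goto(.405,0,.2,10)
p,d=get_image("wrist");cv2.imwrite("pics/w5.png",p[:,:,::-1])
q=p[130:330,200:440,::-1];cv2.imwrite("pics/w5c.png",cv2.resize(np.clip(q*1.6,0,255).astype(np.uint8),None,fx=3,fy=3,interpolation=cv2.INTER_CUBIC))
c=calibration("wrist");m=c["mount"];np.save("pics/w5.npy",d)
```

```text
clock 5.15 pos [0.4347 0.1847 0.1193] head 21.77 tilt [ 0.001  0.    -1.   ] F [-0.3 -0.6 -1.2] w 0.0469
 tool delta mm [-96.  160.5 -80.7] norm 203.7 roll 11.77
```

View pics/w5c.png

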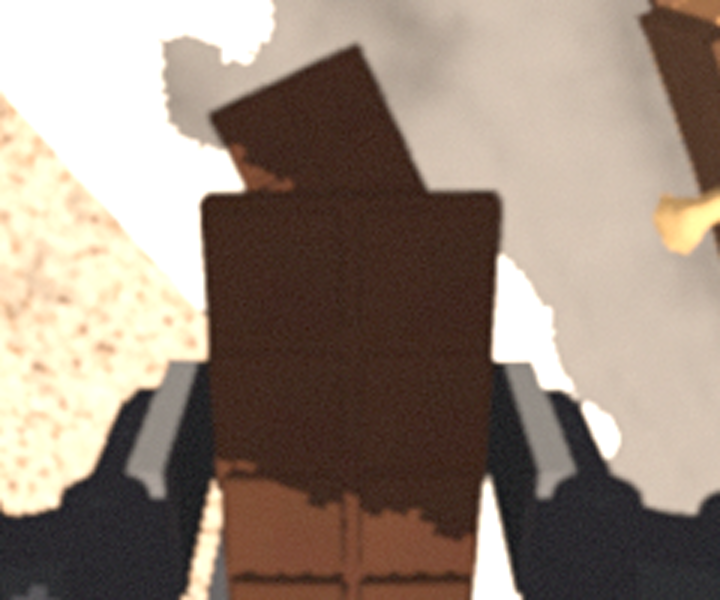

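```bash
cat >> h.py <<'E'
def wtool(u,v,zt):
    c=calibration("wrist");K=c["mtx"];m=c["mount"]
    a=(u-K[0,2])/K[0,0];b=(v-K[1,2])/K[1,1];r=np.hypot(a,b);k=np.sin(r)/r
    d=m[:3,:3]@np.array([a*k,b*k,np.cos(r)]);p=m[:3,3];return p+d*(zt-p[2])/d[2]
def wdep(u,v,dep):
    c=calibration("wrist");K=c["mtx"];m=c["mount"]
    a=(u-K[0,2])/K[0,0];b=(v-K[1,2])/K[1,1];r=np.hypot(a,b);k=np.sin(r)/r
    q=np.array([a*k,b*k,np.cos(r)]);q=q/q[2]*dep;return m[:3,:3]@q+m[:3,3]
E
python3 - <<'E'
from h import *
d=np.load("pics/w5.npy")
F=lambda x,y:(200+x/3-.3,130+y/3-.3)
for q in[(352,193),(202,197),(500,197),(352,352),(352,476),(352,578)]:
    u,v=F(*q);print(q,(wtool(u,v,-.011)*1000).round(1))
for q in[(300,210),(400,210),(300,350),(400,350),(300,470),(300,590)]:
    u,v=F(*q);print(q,(wdep(u,v,np.median(d[int(v)-1:int(v)+2,int(u)-1:int(u)+2]))*1000).round(1))
E
```

```text
(352, 193) [ 41.4  -0.4 -11. ]
(202, 197) [ 40.8 -23.1 -11. ]
(500, 197) [ 40.8  21.9 -11. ]
(352, 352) [ 15.   -0.4 -11. ]
(352, 476) [ -9.   -0.4 -11. ]
(352, 578) [-32.1  -0.4 -11. ]
(300, 210) [37.9 -8.4 -8.3]
(400, 210) [38.3  6.9 -9.5]
(300, 350) [13.9 -8.9 -8.3]
(400, 350) [14.   7.4 -8.5]
(300, 470) [-9.9 -9.5 -7.8]
(300, 590) [-35.1 -10.  -11.1]
```

apply_moves([
  [[-0.01, 0.017, -0.0165], 0],
  [[-0.016, 0.027, -0.0165], 0],
  [[-0.019, 0.032, -0.0165], 0],
  [[-0.019, 0.032, -0.0165], 0],
  [[-0.018, 0.03, -0.014], 0],
  [[-0.014, 0.023, 0], 0],
  [[0, 0, 0], 8],
  [[0, 0, 0], 8.4],
  [[0, 0, 0], 8],
  [[0, 0, 0], 1],
])

```text
clock: 6.2
tool_pos: [0.4046, -0.0003, 0.198]
tool_rot: [3.14, -0.103, -0.003]
force: [-0.9, 0.3, -1.4]
width: 0.0469
```

Run:
```python
from h import *
x,y=sw(.4852);print(x,y);goto(x,y,.12,-3.65)
```

```text
0.47203105000000006 -0.22202424
clock 6.2 pos [ 4.046e-01 -3.000e-04  1.980e-01] head -3.75 tilt [-0.002  0.    -1.   ] F [-0.9  0.3 -1.4] w 0.0469
 tool delta mm [ 81.9 216.8  77.9] norm 244.5 roll -0.1
```

apply_moves([
  [[0.004, 0.025, 0], 0],
  [[0.008, 0.035, 0], 0],
  [[0.008, 0.035, 0], 0],
  [[0.013, 0.035, 0], 0],
  [[0.015, 0.035, 0.01], 0],
  [[0.017, 0.03, 0.02], 0],
  [[0.011, 0.015, 0.02], 0],
  [[0.006, 0.007, 0.015], 0],
  [[0, 0, 0.01], 0],
  [[0, 0, 0], 0],
  [[0, 0, 0], 0],
])

```text
clock: 7.3
tool_pos: [0.4733, -0.2205, 0.1242]
tool_rot: [-3.14, 0.094, 0.0]
force: [-0.8, 0.1, 0.1]
width: 0.0473
```

Run:
```python
from h import *
x,y=sw(.4852);goto(x,y,.073,-3.65)
for n in("scene","wrist"):
    p,d=get_image(n);cv2.imwrite(f"pics/{n}6.png",p[:,:,::-1])
```

```text
clock 7.3 pos [ 0.4733 -0.2205  0.1242] head -3.45 tilt [-0.  0. -1.] F [-0.8  0.1  0.1] w 0.0473
 tool delta mm [-1.2  1.7 51.2] norm 51.3 roll 0.2
```

View pics/scene6.png

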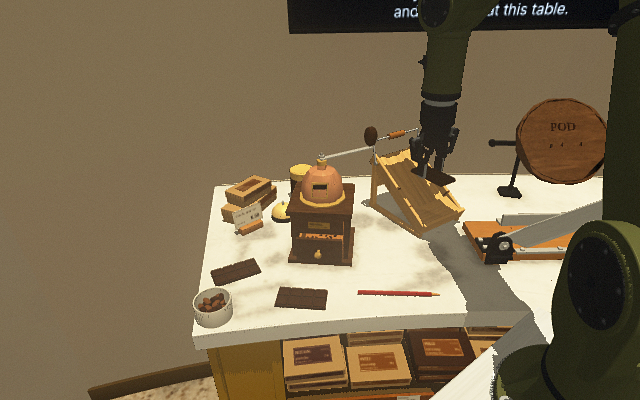

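View pics/wrist6.png

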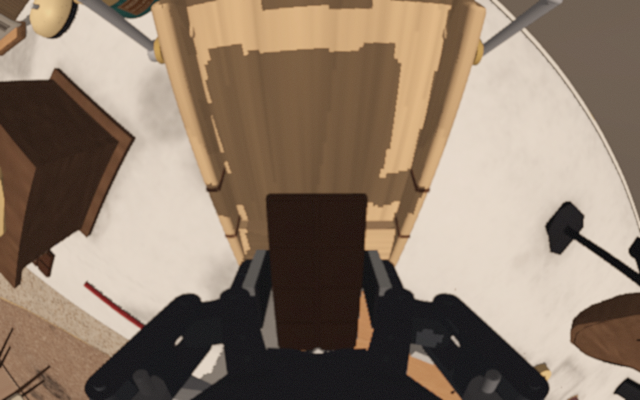

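Run:
```python
from h import *
o=bot.observe()
p=cv2.imread("pics/wrist6.png");crop(np.clip(p*1.5,0,255).astype(np.uint8),"pics/w6c.png",190,150,450,280,3)
for nm,q,z in[("Lup",(215,186),.0912),("Rup",(423,186),.0912),("Llow",(232,232),.065),("Rlow",(402,233),.065)]:
    w=watz(*q,z,o);print(nm,w.round(4),"x'",round(w@ex,4),"y'",round(w@ey,4))
```

```text
Lup [ 0.5106 -0.1599] x' 0.5198 y' -0.127
Rup [ 0.5027 -0.288 ] x' 0.5201 y' -0.2554
Llow [ 0.4684 -0.1576] x' 0.4775 y' -0.1274
Rlow [ 0.4598 -0.2827] x' 0.4769 y' -0.2528
```

View pics/w6c.png

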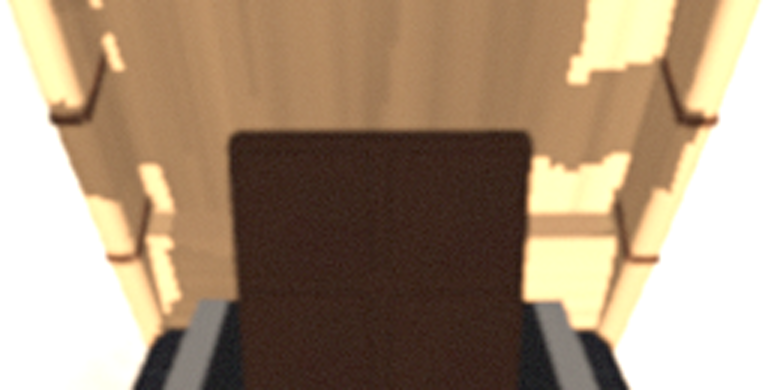

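Run:
```python
from h import *
x,y=sw(.4858,-.191);goto(x,y,.08,-3.65)
```

```text
clock 7.4 pos [ 0.4738 -0.2211  0.1248] head -3.5 tilt [ 0.001 -0.001 -1.   ] F [-0.6  0.1 -1.1] w 0.0476
 tool delta mm [-1.1  0.5 44.8] norm 44.9 roll 0.15
```

apply_moves([
  [[-0.001, 0.0015, 0.02], 0.2],
  [[0, 0, 0.017], 0],
  [[0, 0, 0.007], 0],
  [[0, 0, 0.002], 0],
  [[0, 0, 0.002], 0],
  [[0, 0, 0.002], 0],
])

```text
clock: 8.0
tool_pos: [0.4729, -0.2234, 0.0745]
tool_rot: [3.139, -0.104, 0.002]
force: [0.3, 1.4, 0.4]
width: 0.0472
```

Run:
```python
from h import *
x,y=sw(.4858,-.191);goto(x,y,.0575,-3.65)
```

```text
clock 8.0 pos [ 0.4729 -0.2234  0.0745] head -3.78 tilt [ 0.001 -0.001 -1.   ] F [0.3 1.4 0.4] w 0.0472
 tool delta mm [-0.4 -1.8 17. ] norm 17.1 roll -0.13
```

Near first contact; go down slowly.

apply_moves([
  [[0, -0.0015, 0.002], 0],
  [[0, 0, 0.002], 0],
  [[0, 0, 0.002], 0],
  [[0, 0, 0], 0],
])

```text
clock: 8.4
tool_pos: [0.4722, -0.2222, 0.0678]
tool_rot: [3.139, -0.105, -0.001]
force: [-1.8, -2.2, 3.9]
width: 0.0476
```

apply_moves([
  [[0, 0, 0.002], 0],
  [[0, 0, 0.002], 0],
  [[0, 0, 0], 0],
])

```text
clock: 8.7
tool_pos: [0.4722, -0.222, 0.0636]
tool_rot: [3.14, -0.104, -0.001]
force: [-3.0, -2.3, 3.0]
width: 0.0479
```

Run:
```python
from h import *
x,y=sw(.4858,-.191);goto(x,y,.0575,-3.65)
p,d=get_image("scene");crop(p[:,:,::-1],"pics/s7.png",350,110,490,250,5)
```

```text
clock 8.7 pos [ 0.4722 -0.222   0.0636] head -3.81 tilt [-0.001 -0.    -1.   ] F [-3.  -2.3  3. ] w 0.0479
 tool delta mm [ 0.4 -0.5  6.1] norm 6.1 roll -0.16
```

View pics/s7.png

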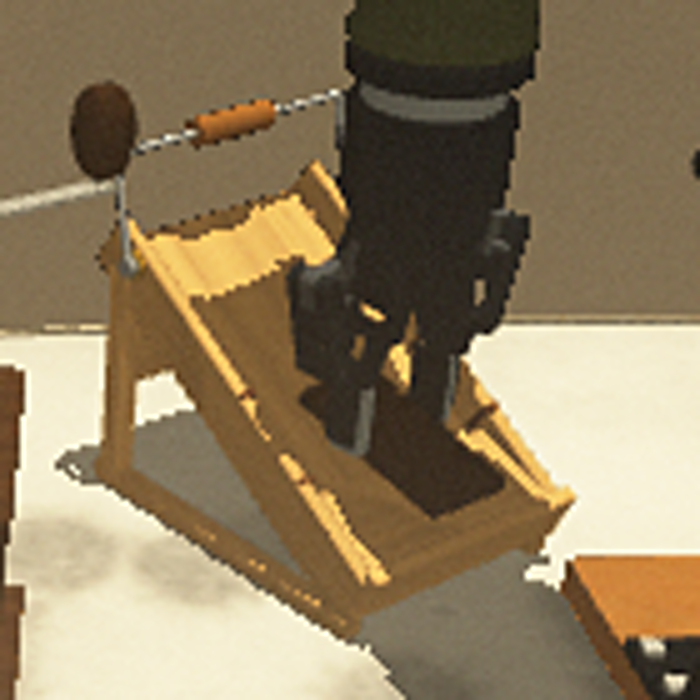

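Tilting in the grip as intended, with ~4 N. Continue the last 6 mm.

apply_moves([
  [[0, 0, 0.002], 0],
  [[0, 0, 0.002], 0],
  [[0, 0, 0.001], 0],
  [[0, 0, 0], 0],
])

```text
clock: 9.15
tool_pos: [0.4726, -0.2218, 0.0587]
tool_rot: [-3.14, 0.104, -0.0]
force: [-2.5, -3.3, 2.8]
width: 0.047
```

Run:
```python
from h import *
x,y=sw(.4858,-.191);goto(x,y,.0575,-3.65)
p,d=get_image("scene");crop(p[:,:,::-1],"pics/s8.png",380,150,490,250,7)
p,d=get_image("wrist");cv2.imwrite("pics/w8.png",p[:,:,::-1]);np.save("pics/w8.npy",d)
for v in range(170,345,12): print(v,[(wdep(u,v,d[v,u])*1000).round(1).tolist() for u in(300,335)])
```

```text
clock 9.15 pos [ 0.4726 -0.2218  0.0587] head -3.79 tilt [ 0.  0. -1.] F [-2.5 -3.3  2.8] w 0.047
 tool delta mm [ 0.  -0.2  1.2] norm 1.3 roll -0.14
170 [[55.4, -7.3, -26.2], [55.5, 6.2, -26.7]]
182 [[49.8, -7.6, -23.1], [49.6, 6.6, -22.6]]
194 [[43.6, -7.8, -19.4], [43.4, 6.9, -18.6]]
206 [[38.5, -7.9, -19.9], [38.5, 6.9, -20.2]]
218 [[34.5, -7.8, -23.7], [34.8, 6.7, -24.5]]
230 [[29.1, -7.9, -23.9], [28.0, 7.1, -21.3]]
242 [[21.5, -8.2, -19.7], [21.7, 7.3, -20.1]]
254 [[13.4, -8.6, -15.9], [12.8, 7.8, -14.8]]
266 [[6.4, -8.8, -15.0], [6.1, 8.0, -14.5]]
278 [[-2.8, -9.2, -11.2], [-2.7, 8.4, -11.5]]
290 [[-12.4, -9.6, -8.1], [-12.0, 8.8, -8.6]]
302 [[-23.6, -10.1, -3.8], [-23.0, 9.3, -4.6]]
314 [[-35.5, -10.6, 0.2], [-36.0, 10.0, 0.7]]
326 [[-49.0, -11.2, 4.7], [-49.0, 10.6, 4.7]]
338 [[-109.8, -15.2, 57.7], [-109.8, 15.2, 57.7]]
```

View pics/s8.png

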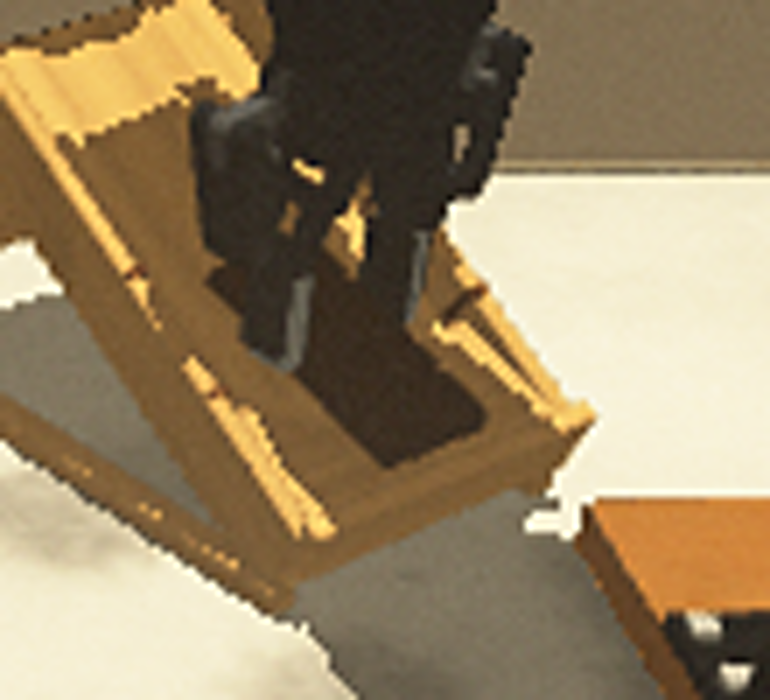

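View pics/w8.png

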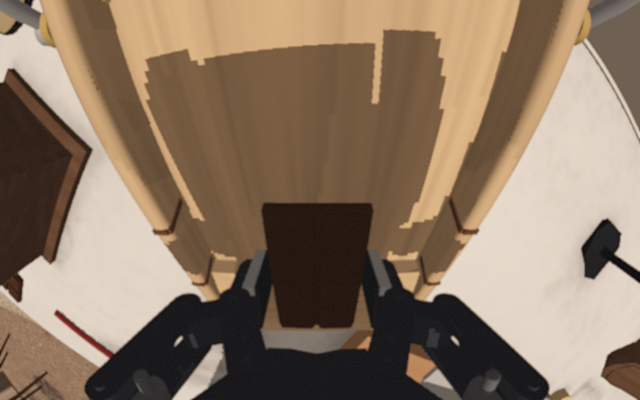

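apply_moves([
  [[0, 0, 0.001], 0],
  [[0, 0, 0.001], 0],
  [[0, 0, 0], 0],
])

```text
clock: 9.55
tool_pos: [0.4728, -0.2218, 0.0573]
tool_rot: [3.14, -0.104, 0.001]
force: [-3.4, -2.2, 9.0]
width: 0.0472
```

apply_moves([
  [[0, 0, 0.001], 0],
  [[0, 0, 0], 0],
])

```text
clock: 9.75
tool_pos: [0.4729, -0.2218, 0.0572]
tool_rot: [3.139, -0.104, 0.002]
force: [-5.9, -1.2, 18.9]
width: 0.0472
```

apply_moves([
  [[0, 0, -0.001], 0],
  [[0, 0, 0], 0],
])

```text
clock: 9.95
tool_pos: [0.4728, -0.2218, 0.0573]
tool_rot: [3.14, -0.104, 0.001]
force: [-2.6, -1.1, 10.4]
width: 0.0476
```

apply_moves([
  [[0, 0, 0], 0],
  [[0, 0, 0], 0],
  [[0, 0, 0], 0],
], grip=0.058)

```text
clock: 10.25
tool_pos: [0.4727, -0.2212, 0.0566]
tool_rot: [-3.139, 0.103, -0.0]
force: [0.1, 0.5, 0.2]
width: 0.058
```

apply_moves([
  [[0, 0, -0.005], 0],
  [[0, 0, -0.02], 0],
  [[0, 0, -0.03], 0],
  [[0, 0, -0.03], 0],
  [[-0.01, -0.02, -0.035], 0],
  [[0, 0, -0.015], 0],
  [[0, 0, 0], 0],
  [[0, 0, 0], 0],
])

```text
clock: 11.05
tool_pos: [0.4637, -0.2015, 0.1917]
tool_rot: [3.139, -0.105, 0.0]
force: [0.2, 0.2, -0.2]
width: 0.0579
```

Run:
```python
from h import *
goto(.41,0,.2,-3.65)
o=bot.observe()
p,d=get_image("wrist");cv2.imwrite("pics/w9.png",p[:,:,::-1]);np.save("pics/w9.npy",d)
import pickle;pickle.dump(o,open("pics/w9.pkl","wb"))
p,d=get_image("scene");crop(p[:,:,::-1],"pics/s9.png",380,150,490,250,7)
```

```text
clock 11.05 pos [ 0.4637 -0.2015  0.1917] head -3.81 tilt [ 0. -0. -1.] F [ 0.2  0.2 -0.2] w 0.0579
 tool delta mm [ -67.  -197.5   -8.4] norm 208.7 roll -0.16
```

View pics/w9.png

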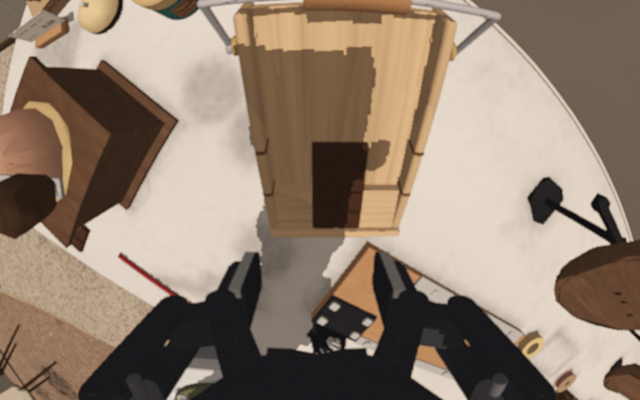

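View pics/s9.png

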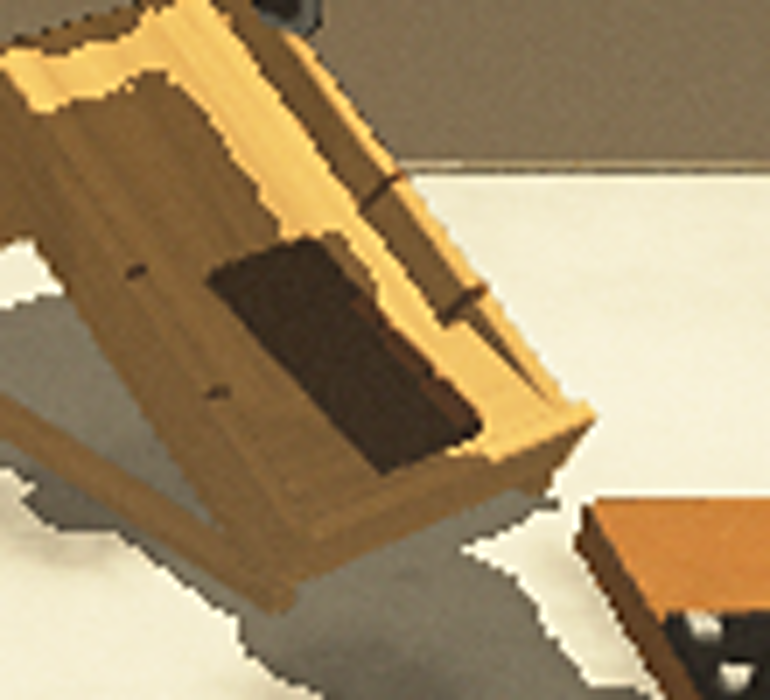

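```bash
cat >> h.py <<'E'
def wcloud(d,o):
    c=calibration("wrist");K=c["mtx"];m=c["mount"];v,u=np.mgrid[0:400,0:640]
    a=(u-K[0,2])/K[0,0];b=(v-K[1,2])/K[1,1];r=np.hypot(a,b)+1e-9
    t=np.tan(r)/r;q=np.stack([a*t*d,b*t*d,d],-1)
    M=R.from_rotvec(o["tool_rot"]).as_matrix()
    return (q@m[:3,:3].T+m[:3,3])@M.T+o["tool_pos"]
def slope(nm,W,C):
    """points on a bar top -> row frame (C = x',z of the row point)"""
    xp=W[:,:2]@ex;yp=W[:,:2]@ey+.191
    c,s=np.cos(np.radians(21.2)),np.sin(np.radians(21.2))
    X=(xp-C[0])*c+(W[:,2]-C[1])*s;Z=-(xp-C[0])*s+(W[:,2]-C[1])*c
    P=np.c_[X,yp,Z]*1000
    A=np.c_[P[:,:2],np.ones(len(P))];k=np.ones(len(P),bool)
    for _ in range(3):
        f=np.linalg.lstsq(A[k],P[k,2],rcond=None)[0];r=P[:,2]-A@f;k=abs(r)<3
    print(nm,"n",len(P),"tilt deg",np.degrees(np.arctan(f[:2])).round(2),"z at centre",f[2].round(1),"rect",cv2.minAreaRect(P[k,:2].astype(np.float32)))
E
python3 - <<'E'
from h import *
import pickle
o=pickle.load(open("pics/w9.pkl","rb"));d=np.load("pics/w9.npy");p=cv2.imread("pics/w9.png")
W=wcloud(d,o);k=np.zeros((400,640),bool);k[138:232,308:372]=True
k&=(p.max(2)<75);k=cv2.morphologyEx(k.astype(np.uint8),cv2.MORPH_OPEN,np.ones((3,3)))>0
slope("bar1",W[k],(.4786,.0551))
E
```

```text
bar1 n 4039 tilt deg [0.82 0.39] z at centre 10.7 rect ((4.4050750732421875, 1.609537124633789), (46.5615348815918, 95.08415985107422), 88.42850494384766)
```

Run:
```python
from h import *
p=cv2.imread("pics/w9.png");crop(np.clip(p*1.8,0,255).astype(np.uint8),"pics/w9c.png",250,130,430,245,4)
```

```text
(no output)
```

View pics/w9c.png

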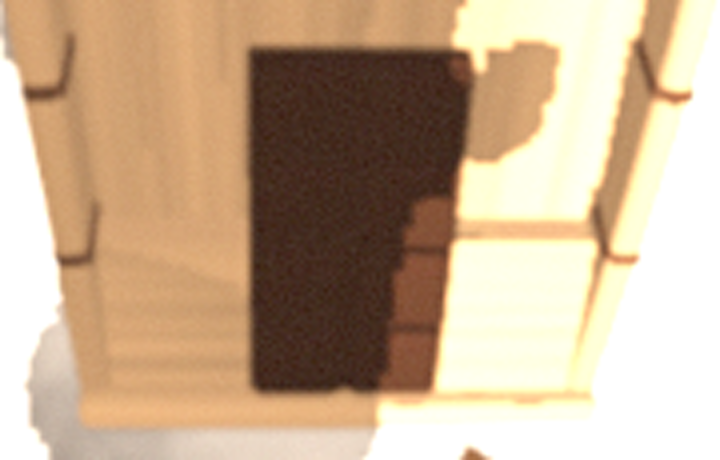

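apply_moves([
  [[-0.012, -0.02, -0.004], 0],
  [[-0.012, -0.035, -0.004], 0],
  [[-0.012, -0.04, 0], 0],
  [[-0.011, -0.04, 0], 0],
  [[-0.011, -0.038, 0], 0],
  [[-0.005, -0.038, 0], 0],
  [[0, -0.038, 0], 0],
  [[0.005, -0.038, 0], 0],
  [[0.007, -0.038, 0], 0],
  [[0.008, -0.035, 0.01], 0],
  [[0.008, -0.02, 0.02], -8.5],
  [[0, 0, 0.02], -8.5],
  [[0, 0, 0.02], -8.5],
  [[0, 0, 0.02], -8.5],
  [[0, 0, 0.01], -8.5],
  [[0, 0, 0], -8.2],
  [[0, 0, 0], 0],
  [[0, 0, 0], 0],
], grip=0.06)

```text
clock: 12.95
tool_pos: [0.4538, 0.1801, 0.0991]
tool_rot: [-2.884, -1.244, 0.002]
force: [0.9, -0.6, 0.6]
width: 0.0601
```

Run:
```python
from h import *
goto(.435,.188,0,47)
o=bot.observe()
p,d=get_image("wrist");cv2.imwrite("pics/w10.png",p[:,:,::-1]);np.save("pics/w10.npy",d)
W=wcloud(d,o);p=p[:,:,::-1]
k=(p.max(2)<105)&(W[...,2]>.003)&(W[...,2]<.02)&(abs(W[...,0]-.43)<.07)&(abs(W[...,1]-.18)<.07)
k=cv2.morphologyEx(k.astype(np.uint8),cv2.MORPH_OPEN,np.ones((3,3)))>0
print(k.sum(),cv2.minAreaRect((W[k][:,:2]*1000).astype(np.float32)),np.median(W[k][:,2]))
```

```text
clock 12.95 pos [0.4538 0.1801 0.0991] head 46.65 tilt [-0.002  0.    -1.   ] F [ 0.9 -0.6  0.6] w 0.0601
 tool delta mm [ -7.1 -18.9  99.2] norm 101.2 roll -0.35
5887 ((430.6202392578125, 183.09176635742188), (94.2593002319336, 46.1561393737793), 46.957035064697266) 0.010464323460818409
```

View pics/w10.png

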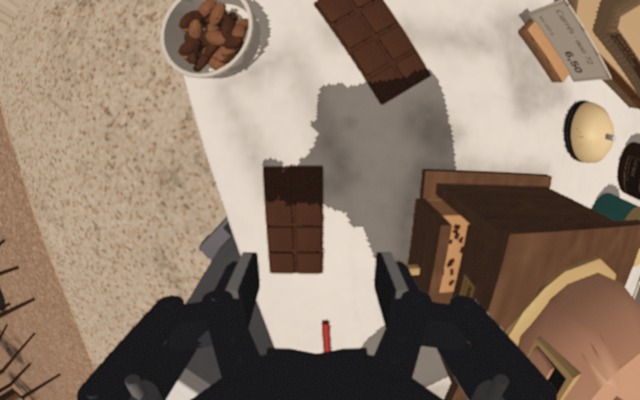

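Run:
```python
from h import *
goto(.4367,.1897,0,47)
```

```text
clock 13.0 pos [0.454  0.1802 0.0995] head 46.67 tilt [-0.001  0.    -1.   ] F [ 0.2 -0.1 -0.4] w 0.0605
 tool delta mm [ -4.9 -19.   99.5] norm 101.4 roll -0.33
```

apply_moves([
  [[-0.005, -0.019, 0.015], -0.3],
  [[0, 0, 0.025], 0],
  [[0, 0, 0.025], 0],
  [[0, 0, 0.015], 0],
  [[0, 0, 0.005], 0],
  [[0, 0, 0], 0],
  [[0, 0, 0], 0],
])

```text
clock: 13.7
tool_pos: [0.4372, 0.19, 0.0156]
tool_rot: [2.879, 1.257, 0.002]
force: [-0.9, 0.1, 0.9]
width: 0.0599
```

Run:
```python
from h import *
goto(.4367,.1897,0,47)
```

```text
clock 13.7 pos [0.4372 0.19   0.0156] head 47.16 tilt [ 0.001  0.    -1.   ] F [-0.9  0.1  0.9] w 0.0599
 tool delta mm [-0.5 -0.2 15.6] norm 15.6 roll 0.16
```

apply_moves([
  [[0, 0, 0.008], 0],
  [[0, 0, 0.006], 0],
  [[0, 0, 0.0015], 0],
  [[0, 0, 0], 0],
  [[0, 0, 0], 0],
])

```text
clock: 14.2
tool_pos: [0.4368, 0.1897, -0.0006]
tool_rot: [-2.879, -1.258, 0.0]
force: [-0.5, -0.9, -0.5]
width: 0.0602
```

apply_moves([
  [[0, 0, 0], 0],
  [[0, 0, 0], 0],
  [[0, 0, 0], 0],
], grip=0.03)

```text
clock: 14.5
tool_pos: [0.4369, 0.1897, -0.0004]
tool_rot: [-2.879, -1.258, -0.001]
force: [-0.3, 0.7, 3.6]
width: 0.0477
```

apply_moves([
  [[0, 0, -0.01], 0],
  [[0, 0, -0.025], 0],
  [[0, 0, -0.035], 0],
  [[0, 0, -0.035], 0],
  [[0, 0, -0.03], 0],
  [[0, 0, -0.015], 0],
  [[0, 0, 0], 0],
  [[0, 0, 0], 0],
])

```text
clock: 15.3
tool_pos: [0.4367, 0.1892, 0.1494]
tool_rot: [2.879, 1.257, 0.0]
force: [0.7, -1.0, -1.3]
width: 0.0471
```

```bash
cat >> h.py <<'E'
def held(nm):
    p,d=get_image("wrist");cv2.imwrite(f"pics/{nm}.png",np.ascontiguousarray(p[:,:,::-1]));np.save(f"pics/{nm}.npy",d)
    c=calibration("wrist");o={"tool_pos":np.zeros(3),"tool_rot":np.zeros(3)}
    T=wcloud(d,o)*1000
    k=(abs(T[...,1])<21)&(T[...,2]>-35)&(T[...,2]<14)&(abs(T[...,0])<75)&(p.max(2)<110)
    k=cv2.morphologyEx(k.astype(np.uint8),cv2.MORPH_OPEN,np.ones((3,3)))>0
    P=T[k];f=np.polyfit(P[:,0],P[:,2],1)
    print("held: tool x range",np.percentile(P[:,0],[.3,99.7]).round(1),"y",np.percentile(P[:,1],[.3,99.7]).round(1),"top z at x0",f[1].round(1),"pitch deg",np.degrees(np.arctan(f[0])).round(2),len(P))
E
python3 - <<'E'
from h import *
goto(.405,0,.2,47); held("w11")
E
```

```text
clock 15.3 pos [0.4367 0.1892 0.1494] head 47.19 tilt [ 0. -0. -1.] F [ 0.7 -1.  -1.3] w 0.0471
 tool delta mm [-160.3  105.4  -50.5] norm 198.4 roll 0.19
held: tool x range [-54.   37.8] y [-20.8  20.8] top z at x0 -10.4 pitch deg 0.43 12458
```

View pics/w11.png

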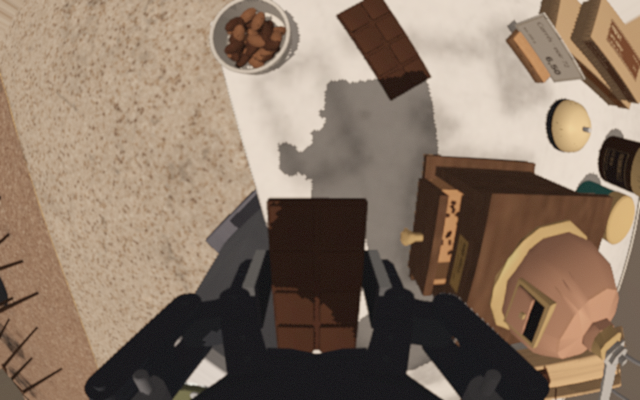

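apply_moves([
  [[-0.017, 0.011, -0.013], 0],
  [[-0.026, 0.017, -0.014], 0],
  [[-0.031, 0.02, -0.013], 0],
  [[-0.031, 0.02, -0.01], 0],
  [[-0.031, 0.02, 0], 0],
  [[-0.024, 0.017, 0], 0],
  [[0, 0, 0], 8.5],
  [[0, 0, 0], 8.5],
  [[0, 0, 0], 8.5],
  [[0, 0, 0], 8.5],
  [[0, 0, 0], 8.5],
  [[0, 0, 0], 8.3],
  [[0, 0, 0], 0],
])

```text
clock: 16.65
tool_pos: [0.4044, 0.0009, 0.1985]
tool_rot: [-3.14, 0.101, 0.003]
force: [0.7, 0.3, -1.0]
width: 0.0477
```

Run:
```python
from h import *
x,y=sw(.5278,-.191);goto(x,y,.15,-3.65)
```

```text
clock 16.65 pos [0.4044 0.0009 0.1985] head -3.69 tilt [-0.002  0.    -1.   ] F [ 0.7  0.3 -1. ] w 0.0477
 tool delta mm [124.5 217.6  48.3] norm 255.3 roll -0.04
```

apply_moves([
  [[0.004, 0.025, 0], 0],
  [[0.005, 0.035, 0], 0],
  [[0.006, 0.04, 0], 0],
  [[0.008, 0.04, 0], 0],
  [[0.018, 0.035, 0], 0],
  [[0.026, 0.025, 0.01], 0],
  [[0.028, 0.012, 0.015], 0],
  [[0.02, 0.0056, 0.015], 0],
  [[0.0095, 0, 0.008], 0],
  [[0, 0, 0], 0],
  [[0, 0, 0], 0],
])

```text
clock: 17.75
tool_pos: [0.515, -0.2231, 0.1513]
tool_rot: [-3.139, 0.094, 0.002]
force: [0.0, 0.6, 0.6]
width: 0.0476
```

Run:
```python
from h import *
x,y=sw(.5278,-.191);goto(x,y,.105,-3.65); held("w12")
```

```text
clock 17.75 pos [ 0.515  -0.2231  0.1513] head -3.44 tilt [-0.001  0.001 -1.   ] F [0.  0.6 0.6] w 0.0476
 tool delta mm [-0.2  1.2 46.3] norm 46.3 roll 0.21
held: tool x range [-55.1  37.3] y [-20.9  20.8] top z at x0 -10.3 pitch deg 0.37 12479
```

View pics/w12.png

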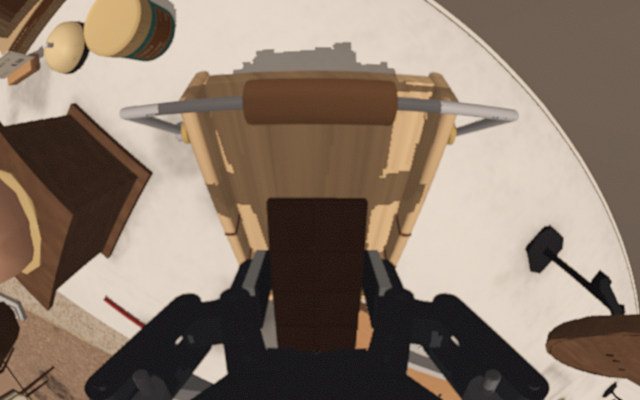

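apply_moves([
  [[0, 0.001, 0.015], 0.2],
  [[0, 0, 0.018], 0],
  [[0, 0, 0.01], 0],
  [[0, 0, 0.003], 0],
  [[0, 0, 0], 0],
])

```text
clock: 18.3
tool_pos: [0.5155, -0.225, 0.1057]
tool_rot: [3.14, -0.103, -0.0]
force: [0.3, 0.3, -0.8]
width: 0.0472
```

Run:
```python
from h import *
x,y=sw(.5278,-.191);goto(x,y,.0854,-3.65)
```

```text
clock 18.3 pos [ 0.5155 -0.225   0.1057] head -3.77 tilt [-0. -0. -1.] F [ 0.3  0.3 -0.8] w 0.0472
 tool delta mm [-1.  -0.7 20.3] norm 20.4 roll -0.12
```

apply_moves([
  [[-0.001, -0.0007, 0.003], -0.1],
  [[0, 0, 0.003], 0],
  [[0, 0, 0.002], 0],
  [[0, 0, 0.002], 0],
  [[0, 0, 0], 0],
])

```text
clock: 18.8
tool_pos: [0.5145, -0.2244, 0.0954]
tool_rot: [3.14, -0.101, -0.001]
force: [-2.7, -0.2, 3.5]
width: 0.0473
```

apply_moves([
  [[0, 0, 0.002], 0],
  [[0, 0, 0.002], 0],
  [[0, 0, 0.002], 0],
  [[0, 0, 0], 0],
])

```text
clock: 19.2
tool_pos: [0.5145, -0.2243, 0.089]
tool_rot: [-3.14, 0.101, 0.001]
force: [-2.8, -0.1, 3.8]
width: 0.0476
```

Run:
```python
from h import *
x,y=sw(.5278,-.191);goto(x,y,.0854,-3.65); held("w13")
```

```text
clock 19.2 pos [ 0.5145 -0.2243  0.089 ] head -3.7 tilt [-0.001  0.    -1.   ] F [-2.8 -0.1  3.8] w 0.0476
 tool delta mm [ 0.1 -0.1  3.6] norm 3.6 roll -0.05
held: tool x range [-55.   37.7] y [-20.8  20.8] top z at x0 -11.2 pitch deg -12.65 11251
```

apply_moves([
  [[0, 0, 0.0015], 0],
  [[0, 0, 0.0015], 0],
  [[0, 0, 0], 0],
])

```text
clock: 19.55
tool_pos: [0.5147, -0.2243, 0.0862]
tool_rot: [-3.14, 0.101, 0.0]
force: [-3.7, -0.2, 3.4]
width: 0.0477
```

apply_moves([
  [[0, 0, 0.001], 0],
  [[0, 0, 0], 0],
])

```text
clock: 19.75
tool_pos: [0.5148, -0.2243, 0.0853]
tool_rot: [-3.14, 0.101, -0.0]
force: [-3.0, -1.2, 5.2]
width: 0.0473
```

apply_moves([
  [[0, 0, 0.001], 0],
  [[0, 0, 0], 0],
])

```text
clock: 19.95
tool_pos: [0.5149, -0.2244, 0.0844]
tool_rot: [3.14, -0.101, 0.001]
force: [-2.1, -0.9, 4.8]
width: 0.0474
```

Run:
```python
from h import *
x,y=sw(.5278,-.191);goto(x,y,.0854,-3.65); held("w14")
p,d=get_image("scene");crop(p[:,:,::-1],"pics/s14.png",380,130,490,250,6)
```

```text
clock 19.95 pos [ 0.5149 -0.2244  0.0844] head -3.69 tilt [ 0. -0. -1.] F [-2.1 -0.9  4.8] w 0.0474
 tool delta mm [-0.4 -0.1 -1. ] norm 1.1 roll -0.04
held: tool x range [-52.9  37. ] y [-20.8  20.8] top z at x0 -11.6 pitch deg -18.79 10338
```

View pics/s14.png

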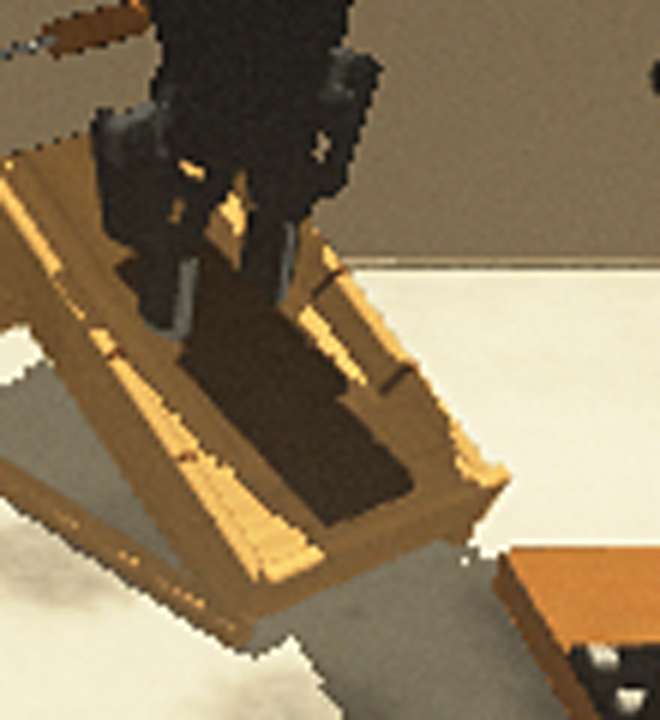

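apply_moves([
  [[0, 0, 0.001], 0],
  [[0, 0, 0], 0],
])

```text
clock: 20.25
tool_pos: [0.515, -0.2244, 0.084]
tool_rot: [3.139, -0.101, 0.001]
force: [-3.9, 0.5, 8.8]
width: 0.0473
```

apply_moves([
  [[0, 0, 0.0007], 0],
  [[0, 0, 0], 0],
])

```text
clock: 20.45
tool_pos: [0.515, -0.2244, 0.0839]
tool_rot: [3.139, -0.101, 0.001]
force: [-5.4, 0.6, 15.8]
width: 0.0473
```

Seated. Back off 1 mm, open, retreat.

apply_moves([
  [[0, 0, -0.001], 0],
  [[0, 0, 0], 0],
])

```text
clock: 20.65
tool_pos: [0.515, -0.2244, 0.084]
tool_rot: [3.14, -0.101, 0.001]
force: [-3.3, 0.1, 9.2]
width: 0.0472
```

apply_moves([
  [[0, 0, 0], 0],
  [[0, 0, 0], 0],
  [[0, 0, 0], 0],
], grip=0.058)

```text
clock: 20.95
tool_pos: [0.5149, -0.2242, 0.0833]
tool_rot: [-3.14, 0.101, -0.0]
force: [-0.9, 0.6, 1.1]
width: 0.058
```

apply_moves([
  [[0, 0, -0.005], 0],
  [[0, 0, -0.02], 0],
  [[-0.01, 0, -0.03], 0],
  [[-0.02, 0, -0.03], 0],
  [[-0.02, -0.02, -0.025], 0],
  [[-0.01, 0, -0.005], 0],
  [[0, 0, 0], 0],
  [[0, 0, 0], 0],
])

```text
clock: 21.75
tool_pos: [0.4562, -0.2013, 0.1983]
tool_rot: [3.14, -0.103, -0.0]
force: [0.3, 0.3, -0.5]
width: 0.0577
```

Run:
```python
from h import *
goto(.41,0,.2,-3.65)
o=bot.observe()
p,d=get_image("wrist");cv2.imwrite("pics/w15.png",p[:,:,::-1]);np.save("pics/w15.npy",d)
import pickle;pickle.dump(o,open("pics/w15.pkl","wb"))
```

```text
clock 21.75 pos [ 0.4562 -0.2013  0.1983] head -3.74 tilt [-0. -0. -1.] F [ 0.3  0.3 -0.5] w 0.0577
 tool delta mm [ -59.2 -197.9   -1.8] norm 206.6 roll -0.09
```

View pics/w15.png

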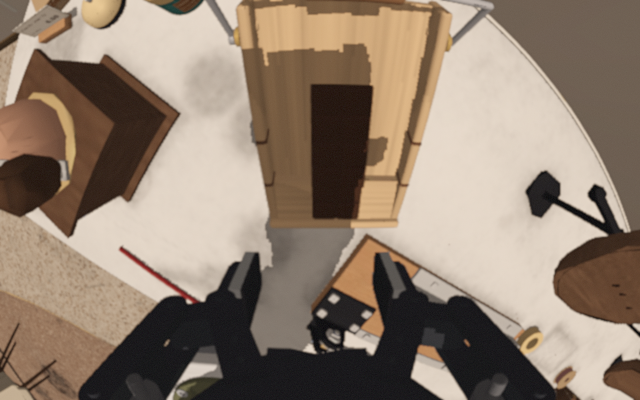

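Run:
```python
from h import *
import pickle
o=pickle.load(open("pics/w15.pkl","rb"));d=np.load("pics/w15.npy");p=cv2.imread("pics/w15.png")
W=wcloud(d,o);k=np.zeros((400,640),bool);k[78:222,308:376]=True
k&=(p.max(2)<75);k=cv2.morphologyEx(k.astype(np.uint8),cv2.MORPH_OPEN,np.ones((3,3)))>0
Q=W[k];c,s=np.cos(np.radians(21.2)),np.sin(np.radians(21.2))
Z=-(Q[:,:2]@ex-.4786)*s+(Q[:,2]-.0551)*c
slope("bar1",Q[Z<.0155],(.4786,.0551)); slope("bar2",Q[Z>.0165],(.5216,.0825))
crop(np.clip(p*2.2,0,255).astype(np.uint8),"pics/w15c.png",250,70,430,240,4)
```

```text
bar1 n 1381 tilt deg [1.47 0.  ] z at centre 11.4 rect ((27.306915283203125, 1.6214923858642578), (44.336265563964844, 140.73135375976562), 89.45635223388672)
bar2 n 5732 tilt deg [0.73 0.04] z at centre 10.6 rect ((-0.3545112609863281, 1.024251937866211), (46.817073822021484, 94.91168975830078), 89.85140991210938)
```

View pics/w15c.png

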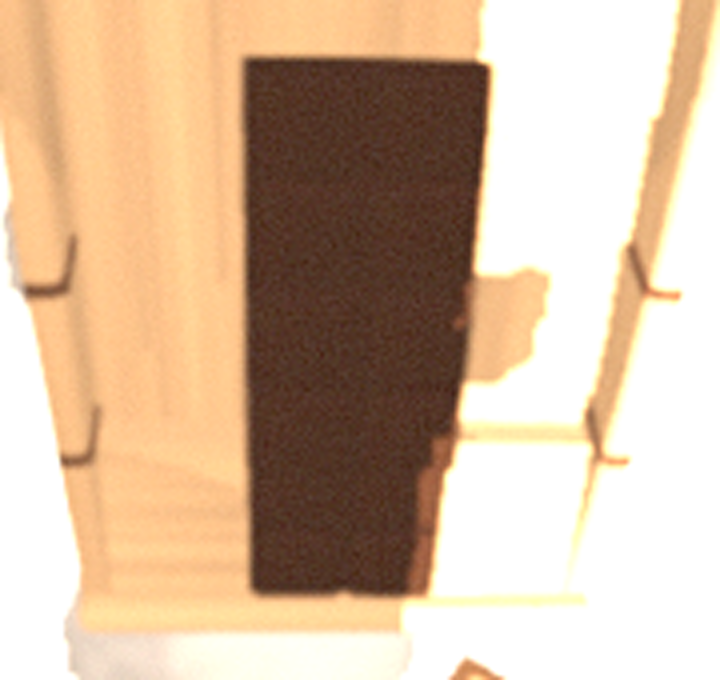

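Run:
```python
from h import *
import pickle
o=pickle.load(open("pics/w15.pkl","rb"));d=np.load("pics/w15.npy")
W=wcloud(d,o);c,s=np.cos(np.radians(21.2)),np.sin(np.radians(21.2))
def row(P,C=(.4786,.0551)):
    xp=P[...,:2]@ex;return np.stack([(xp-C[0])*c+(P[...,2]-C[1])*s,P[...,:2]@ey+.191,-(xp-C[0])*s+(P[...,2]-C[1])*c],-1)*1000
for u in(285,300,325,335,380):
    print(u,[(v,row(W[v,u])[[0,2]].round(1).tolist()) for v in range(206,232,2)])
for nm,q,z in[("Lup",(250+43/4,70+291/4),.0912),("Rup",(250+665/4,70+295/4),.0912),("Llow",(250+78/4,70+461/4),.065),("Rlow",(250+612/4,70+460/4),.065)]:
    w=watz(*q,z,o);print(nm,"x'",round(w@ex,4),"y'",round(w@ey,4))
```

```text
285 [(206, [-34.7, 0.1]), (208, [-36.1, 1.6]), (210, [-38.7, 1.8]), (212, [-41.9, 1.3]), (214, [-44.4, 1.6]), (216, [-46.9, 1.9]), (218, [-50.5, 1.1]), (220, [-51.4, 3.2]), (222, [-52.2, 5.5]), (224, [-52.2, 8.5]), (226, [-55.2, 8.4]), (228, [-89.1, -23.3]), (230, [-92.3, -23.1])]
300 [(206, [-34.1, 0.9]), (208, [-37.0, 0.7]), (210, [-38.7, 1.8]), (212, [-41.5, 1.7]), (214, [-44.5, 1.4]), (216, [-47.3, 1.5]), (218, [-49.1, 2.7]), (220, [-50.2, 4.5]), (222, [-50.4, 7.4]), (224, [-52.3, 8.4]), (226, [-56.3, 7.2]), (228, [-89.9, -24.2]), (230, [-91.1, -22.0])]
325 [(206, [-25.3, 11.4]), (208, [-28.2, 10.9]), (210, [-30.6, 11.2]), (212, [-33.8, 10.5]), (214, [-36.2, 10.9]), (216, [-38.0, 11.9]), (218, [-41.1, 11.5]), (220, [-49.6, 5.3]), (222, [-51.3, 6.4]), (224, [-53.0, 7.7]), (226, [-56.4, 7.2]), (228, [-58.6, 7.9]), (230, [-92.0, -22.9])]
335 [(206, [-28.9, 7.2]), (208, [-31.5, 7.2]), (210, [-33.5, 7.9]), (212, [-36.8, 7.2]), (214, [-38.4, 8.5]), (216, [-42.4, 7.0]), (218, [-44.0, 8.4]), (220, [-49.5, 5.5]), (222, [-51.5, 6.3]), (224, [-52.3, 8.5]), (226, [-55.7, 8.0]), (228, [-89.6, -23.8]), (230, [-91.7, -22.5])]
380 [(206, [-34.6, 0.7]), (208, [-36.3, 1.9]), (210, [-39.6, 1.2]), (212, [-41.6, 2.1]), (214, [-44.8, 1.7]), (216, [-48.5, 0.7]), (218, [-50.3, 2.0]), (220, [-50.4, 4.9]), (222, [-51.1, 7.3]), (224, [-52.8, 8.6]), (226, [-56.1, 8.3]), (228, [-89.7, -23.1]), (230, [-92.5, -22.5])]
Lup x' 0.5177 y' -0.1255
Rup x' 0.5178 y' -0.2551
Llow x' 0.4744 y' -0.1273
Rlow x' 0.4746 y' -0.2534
```

apply_moves([
  [[-0.01, -0.02, -0.002], 0],
  [[-0.013, -0.036, 0], 0],
  [[-0.013, -0.046, 0], 0],
  [[-0.013, -0.047, 0], 0],
  [[-0.013, -0.047, 0], 0],
  [[0, -0.046, 0], 0],
  [[0.004, -0.046, 0], 0],
  [[0.004, -0.046, 0], 0],
  [[0.008, -0.042, 0], 0],
  [[0.03, -0.025, 0], 0],
  [[0.038, -0.02, 0], 0],
  [[0.038, -0.015, 0], 0],
  [[0.025, -0.009, 0], 0],
], grip=0.06)

```text
clock: 23.1
tool_pos: [0.5723, 0.2391, 0.1984]
tool_rot: [-3.14, 0.102, 0.003]
force: [0.1, -0.2, 0.6]
width: 0.0599
```

apply_moves([
  [[0, 0, 0.01], -8.4],
  [[0, 0, 0.01], -8.4],
  [[0, 0, 0.01], -8.4],
  [[0, 0, 0.01], -8.4],
  [[0, 0, 0.01], -8.4],
  [[0, 0, 0.01], -8.4],
  [[0, 0, 0.01], -8.4],
  [[0, 0, 0.01], -8.4],
  [[0, 0, 0.01], -8.4],
  [[0, 0, 0.01], -7.9],
  [[0, 0, 0], 0],
  [[0, 0, 0], 0],
])

```text
clock: 24.3
tool_pos: [0.5696, 0.2381, 0.0995]
tool_rot: [-2.413, -2.009, 0.002]
force: [-0.6, 0.4, -0.4]
width: 0.0597
```

Run:
```python
from h import *
goto(.5737,.2377,.0015,79.8)
o=bot.observe()
p,d=get_image("wrist");cv2.imwrite("pics/w16.png",p[:,:,::-1]);np.save("pics/w16.npy",d)
W=wcloud(d,o);p=p[:,:,::-1]
k=(p.max(2)<105)&(W[...,2]>.003)&(W[...,2]<.02)&(abs(W[...,0]-.575)<.05)&(abs(W[...,1]-.248)<.065)
k=cv2.morphologyEx(k.astype(np.uint8),cv2.MORPH_OPEN,np.ones((3,3)))>0
print(k.sum(),cv2.minAreaRect((W[k][:,:2]*1000).astype(np.float32)),np.median(W[k][:,2]))
```

```text
clock 24.3 pos [0.5696 0.2381 0.0995] head 79.56 tilt [-0.002  0.    -1.   ] F [-0.6  0.4 -0.4] w 0.0597
 tool delta mm [ 0.3  4.3 98. ] norm 98.1 roll -0.24
6602 ((577.6482543945312, 248.64328002929688), (94.72711944580078, 48.17115020751953), 79.71331024169922) 0.010533258273152282
```

View pics/w16.png

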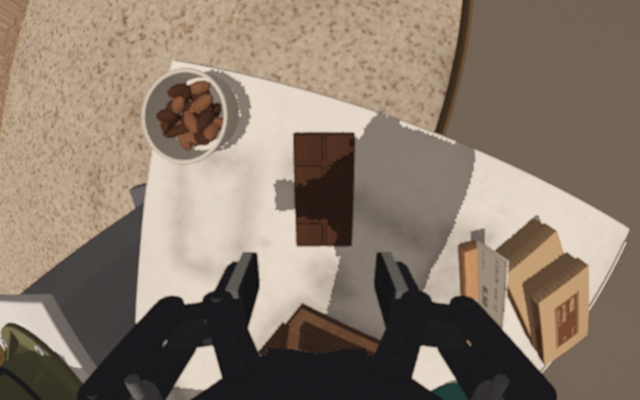

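Run:
```python
from h import *
goto(.5758,.2388,.0015,79.7)
```

```text
clock 24.35 pos [0.5698 0.2383 0.1002] head 79.58 tilt [-0.001  0.001 -1.   ] F [ 0.   0.1 -0.4] w 0.06
 tool delta mm [ 1.5  6.  98.7] norm 98.9 roll -0.12
```

apply_moves([
  [[0.002, 0.006, 0.015], -0.2],
  [[0, 0, 0.025], 0],
  [[0, 0, 0.025], 0],
  [[0, 0, 0.015], 0],
  [[0, 0, 0.005], 0],
  [[0, 0, 0], 0],
  [[0, 0, 0], 0],
])

```text
clock: 25.05
tool_pos: [0.5763, 0.2396, 0.0166]
tool_rot: [2.407, 2.019, 0.002]
force: [0.8, -0.5, 0.6]
width: 0.0601
```

Run:
```python
from h import *
goto(.5758,.2388,.0015,79.7)
```

```text
clock 25.05 pos [0.5763 0.2396 0.0166] head 79.99 tilt [ 0.001  0.001 -1.   ] F [ 0.8 -0.5  0.6] w 0.0601
 tool delta mm [-0.9 -0.4 15.1] norm 15.1 roll 0.29
```

apply_moves([
  [[-0.001, 0, 0.008], 0.2],
  [[0, 0, 0.006], 0],
  [[0, 0, 0.001], 0],
  [[0, 0, 0], 0],
  [[0, 0, 0], 0],
])

```text
clock: 25.55
tool_pos: [0.5757, 0.2382, 0.0008]
tool_rot: [-2.41, -2.015, -0.0]
force: [0.4, 0.3, 0.4]
width: 0.06
```

apply_moves([
  [[0, 0, 0], 0],
  [[0, 0, 0], 0],
  [[0, 0, 0], 0],
], grip=0.03)

```text
clock: 25.85
tool_pos: [0.5759, 0.2382, 0.001]
tool_rot: [2.41, 2.015, 0.001]
force: [0.1, -0.3, 3.1]
width: 0.0477
```

apply_moves([
  [[0, 0, -0.01], 0],
  [[0, 0, -0.025], 0],
  [[0, 0, -0.035], 0],
  [[0, 0, -0.04], 0],
  [[0, 0, -0.04], 0],
  [[0, 0, -0.03], 0],
  [[0, 0, -0.02], 0],
  [[0, 0, 0], 0],
  [[0, 0, 0], 0],
])

```text
clock: 26.75
tool_pos: [0.5756, 0.2378, 0.2007]
tool_rot: [2.41, 2.015, 0.0]
force: [-0.0, 0.2, -0.5]
width: 0.0472
```

Run:
```python
from h import *
goto(.43,.18,.2,79.8); held("w17")
```

```text
clock 26.75 pos [0.5756 0.2378 0.2007] head 79.81 tilt [ 0. -0. -1.] F [-0.   0.2 -0.5] w 0.0472
 tool delta mm [ -82.6 -133.     0.7] norm 156.6 roll 0.01
held: tool x range [-35.4  58.8] y [-20.8  20.8] top z at x0 -9.2 pitch deg 0.44 14694
```

View pics/w17.png

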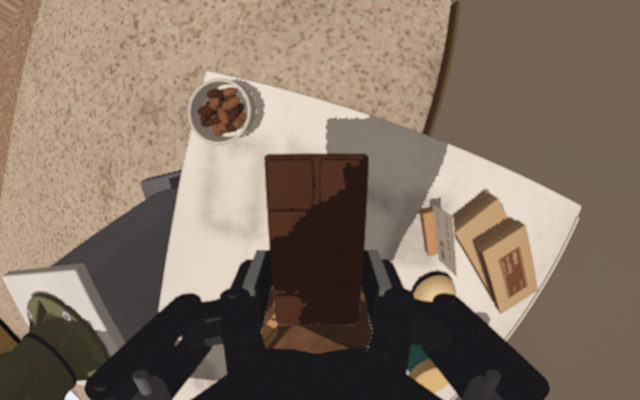

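apply_moves([
  [[-0.011, -0.018, -0.003], 0],
  [[-0.018, -0.029, -0.004], 0],
  [[-0.022, -0.035, -0.003], 0],
  [[-0.02, -0.032, 0], 0],
  [[-0.012, -0.019, 0], 0],
  [[0, 0, 0], 8.4],
  [[0, 0, 0], 8.4],
  [[0, 0, 0], 8.4],
  [[0, 0, 0], 8.4],
  [[0, 0, 0], 8.4],
  [[0, 0, 0], 8.4],
  [[0, 0, 0], 8.4],
  [[0, 0, 0], 8.4],
  [[0, 0, 0], 8.4],
  [[0, 0, 0], 7.9],
  [[0, 0, 0], 0],
])

```text
clock: 28.4
tool_pos: [0.4295, 0.1794, 0.2097]
tool_rot: [3.139, -0.104, -0.003]
force: [0.7, -0.6, -0.6]
width: 0.047
```

Run:
```python
from h import *
goto(.405,0,.21,-3.65)
```

```text
clock 28.4 pos [0.4295 0.1794 0.2097] head -3.81 tilt [-0.002 -0.001 -1.   ] F [ 0.7 -0.6 -0.6] w 0.047
 tool delta mm [-1.250e+01  1.806e+02 -1.000e-01] norm 181.1 roll -0.16
```

apply_moves([
  [[-0.002, 0.022, 0], 0],
  [[-0.002, 0.036, 0], 0],
  [[-0.003, 0.042, 0], 0],
  [[-0.003, 0.042, 0], 0],
  [[-0.002, 0.04, 0], 0],
  [[0.001, 0.04, 0], 0],
  [[0.001, 0.04, 0], 0],
  [[0.002, 0.04, 0], 0],
  [[0.012, 0.036, 0], 0],
  [[0.025, 0.029, 0], 0],
  [[0.034, 0.018, 0], 0],
  [[0.034, 0.011, 0], 0],
  [[0.024, 0.002, 0.008], 0],
  [[0.013, 0, 0.01], 0],
  [[0, 0, 0.01], 0],
  [[0, 0, 0], 0],
  [[0, 0, 0], 0],
])

```text
clock: 30.1
tool_pos: [0.5367, -0.2255, 0.1823]
tool_rot: [-3.14, 0.099, 0.003]
force: [0.2, 0.0, -0.2]
width: 0.047
```

Run:
```python
from h import *
x,y=sw(.551,-.191);goto(x,y,.134,-3.65); held("w18")
p,d=get_image("scene");cv2.imwrite("pics/s18.png",p[:240,250:600,::-1])
o=bot.observe()
```

```text
clock 30.1 pos [ 0.5367 -0.2255  0.1823] head -3.62 tilt [-0.002  0.    -1.   ] F [ 0.2  0.  -0.2] w 0.047
 tool delta mm [ 1.1  0.1 48.3] norm 48.3 roll 0.03
held: tool x range [-33.3  70.5] y [-20.8  20.8] top z at x0 -10.2 pitch deg -8.61 17019
```

View pics/s18.png

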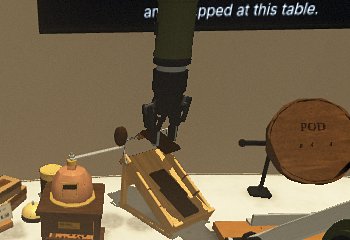

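View pics/w18.png

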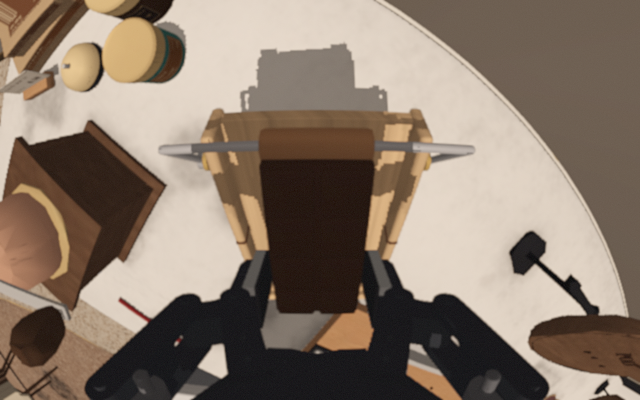

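apply_moves([
  [[-0.01, 0, 0], 0],
  [[-0.012, 0, 0], 0],
  [[0, 0, 0.005], 0],
  [[0, 0, 0.013], 0],
  [[0, 0, 0.008], 0],
  [[0, 0, 0], 0],
  [[0, 0, 0], 0],
])

```text
clock: 30.9
tool_pos: [0.5164, -0.2243, 0.1561]
tool_rot: [-3.139, 0.101, 0.001]
force: [-0.3, 0.6, 0.4]
width: 0.0474
```

Run:
```python
from h import *
x,y=sw(.551,-.191);goto(x,y,.134,-3.65); held("w19")
d=np.load("pics/w19.npy");T=wcloud(d,{"tool_pos":np.zeros(3),"tool_rot":np.zeros(3)})*1000
for v in range(140,330,8): print(v,T[v,300].round(1),T[v,335].round(1))
```

```text
clock 30.9 pos [ 0.5164 -0.2243  0.1561] head -3.67 tilt [-0.001  0.001 -1.   ] F [-0.3  0.6  0.4] w 0.0474
 tool delta mm [21.4  0.1 22.1] norm 30.8 roll -0.02
held: tool x range [-33.6  58.2] y [-20.8  20.8] top z at x0 -9.6 pitch deg -13.86 13916
140 [ 59.3 -10.6  39.6] [59.3 10.2 40.1]
148 [ 53.8 -10.9  44.5] [53.8 10.5 44.2]
156 [ 48.5 -11.1  46. ] [48.3 10.7 47.3]
164 [ 56.8  -7.6 -21.2] [ 56.8   6.5 -21.4]
172 [ 54.1  -7.5 -23.9] [ 54.    6.4 -23.6]
180 [ 50.9  -7.5 -24.4] [ 51.    6.4 -24.6]
188 [ 47.1  -7.6 -22.6] [ 47.1   6.6 -22.6]
196 [ 43.6  -7.7 -22.2] [ 43.4   6.7 -21.6]
204 [ 39.6  -7.8 -20.7] [ 39.5   6.9 -20.3]
212 [ 35.5  -8.  -19.2] [ 35.5   7.  -19.4]
220 [ 31.5  -8.1 -18.4] [ 31.7   7.1 -19. ]
228 [ 26.7  -8.3 -16.2] [ 27.4   7.3 -17.8]
236 [  81.1   -1.  -143.9] [ 22.8   7.5 -16.2]
244 [ 17.8  -8.6 -14.1] [ 17.6   7.7 -13.9]
252 [ 13.2  -8.7 -13.4] [ 13.    7.9 -13. ]
260 [  7.4  -9.  -10.8] [  7.9   8.1 -11.9]
268 [  3.1  -9.1 -11.2] [  2.9   8.2 -10.9]
276 [-2.4 -9.3 -9.9] [-2.8  8.5 -9.3]
284 [-9.1 -9.5 -7.3] [-8.6  8.7 -8. ]
292 [-15.6  -9.8  -5.3] [-16.1   9.1  -4.7]
300 [-21.9 -10.   -4.2] [-22.    9.3  -4.1]
308 [-29.1 -10.3  -2.2] [-29.2   9.6  -2.2]
316 [-164.8  -21.   155.9] [-156.8   21.1  146. ]
324 [-176.9  -21.3  154.6] [-157.7   20.5  132.3]
```

View pics/w19.png

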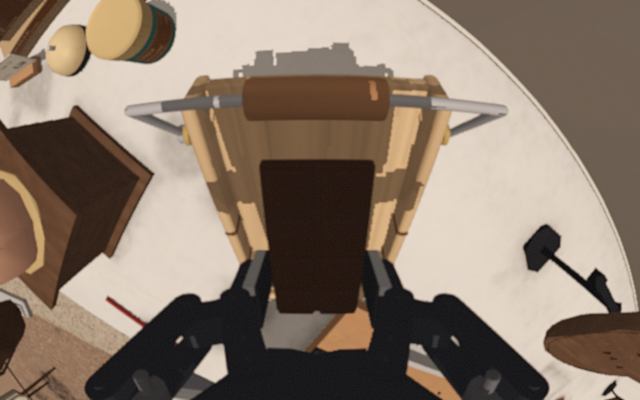

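apply_moves([
  [[0, 0, 0.006], 0],
  [[0, 0, 0.006], 0],
  [[0.007, 0, 0.002], 0],
  [[0.009, 0, 0.001], 0],
  [[0.0055, 0, 0.005], 0],
  [[0, 0, 0.01], 0],
  [[0, 0, 0.003], 0],
  [[0, 0, 0], 0],
  [[0, 0, 0], 0],
])

```text
clock: 31.85
tool_pos: [0.5375, -0.2259, 0.1236]
tool_rot: [-3.14, 0.101, 0.001]
force: [0.2, 0.2, 0.7]
width: 0.0473
```

Run:
```python
from h import *
x,y=sw(.552,-.191);goto(x,y,.1073,-3.65); held("w20")
```

```text
clock 31.85 pos [ 0.5375 -0.2259  0.1236] head -3.69 tilt [-0.  0. -1.] F [0.2 0.2 0.7] w 0.0473
 tool delta mm [ 1.2 -0.2 16.3] norm 16.3 roll -0.04
held: tool x range [-33.9  37.3] y [-20.8  20.8] top z at x0 -9.5 pitch deg -14.32 8890
```

View pics/w20.png

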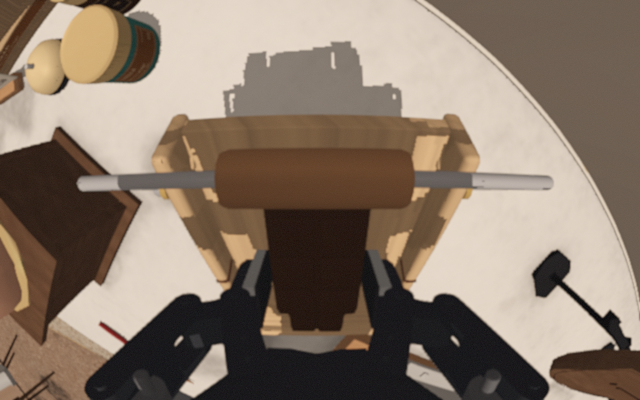

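apply_moves([
  [[0, 0, 0.003], 0],
  [[0, 0, 0.003], 0],
  [[0, 0, 0.002], 0],
  [[0, 0, 0], 0],
])

```text
clock: 32.3
tool_pos: [0.5374, -0.2259, 0.1153]
tool_rot: [-3.14, 0.101, 0.001]
force: [0.2, 0.6, 0.0]
width: 0.0477
```

apply_moves([
  [[0.0005, 0, 0.002], 0],
  [[0.0005, 0, 0.0015], 0],
  [[0, 0, 0], 0],
])

```text
clock: 32.6
tool_pos: [0.5386, -0.226, 0.1121]
tool_rot: [3.14, -0.101, -0.0]
force: [-0.9, 0.2, 1.6]
width: 0.0472
```

Run:
```python
from h import *
x,y=sw(.5523,-.191);goto(x,y,.1073,-3.65); held("w21")
p,d=get_image("scene");crop(p[:,:,::-1],"pics/s21.png",370,100,480,230,6)
```

```text
clock 32.6 pos [ 0.5386 -0.226   0.1121] head -3.7 tilt [-0. -0. -1.] F [-0.9  0.2  1.6] w 0.0472
 tool delta mm [ 0.4 -0.2  4.8] norm 4.8 roll -0.05
held: tool x range [-34.1  26.3] y [-20.8  20.8] top z at x0 -9.6 pitch deg -16.19 6750
```

View pics/s21.png

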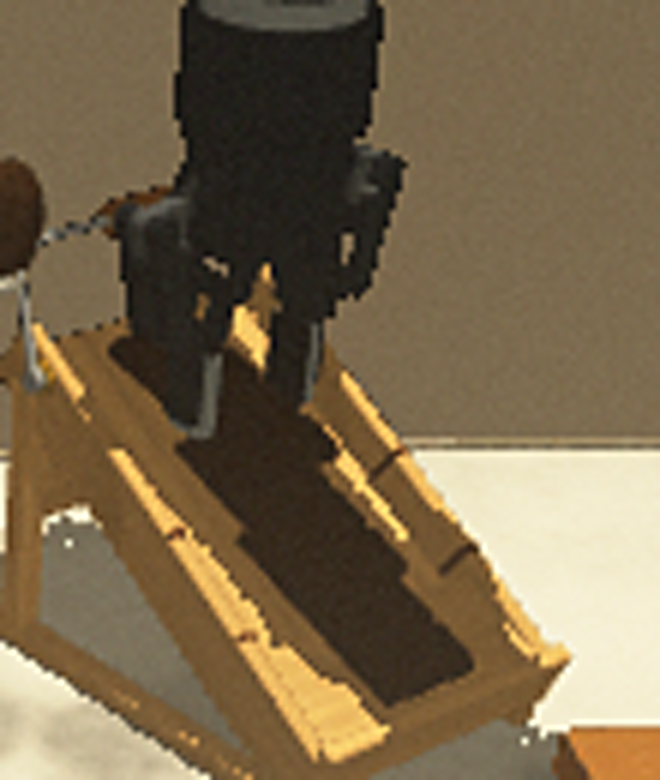

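apply_moves([
  [[0.0004, 0, 0.0015], 0],
  [[0, 0, 0], 0],
])

```text
clock: 32.9
tool_pos: [0.5389, -0.2261, 0.1106]
tool_rot: [3.14, -0.101, -0.001]
force: [-2.3, 0.6, 3.3]
width: 0.0474
```

apply_moves([
  [[0, 0, 0.0015], 0],
  [[0, 0, 0], 0],
])

```text
clock: 33.1
tool_pos: [0.5391, -0.226, 0.109]
tool_rot: [-3.14, 0.101, 0.0]
force: [-1.8, -0.5, 2.2]
width: 0.0471
```

Run:
```python
from h import *
x,y=sw(.5523,-.191);goto(x,y,.1073,-3.65); held("w22")
```

```text
clock 33.1 pos [ 0.5391 -0.226   0.109 ] head -3.7 tilt [-0.  0. -1.] F [-1.8 -0.5  2.2] w 0.0471
 tool delta mm [-0.1 -0.2  1.7] norm 1.8 roll -0.05
held: tool x range [-33.   57.9] y [-20.9  20.8] top z at x0 -9.2 pitch deg -16.24 6195
```

apply_moves([
  [[0, 0, 0.001], 0],
  [[0, 0, 0], 0],
])

```text
clock: 33.35
tool_pos: [0.5392, -0.2261, 0.1081]
tool_rot: [-3.14, 0.101, -0.0]
force: [-1.5, -0.5, 2.0]
width: 0.0469
```

apply_moves([
  [[0, 0, 0.001], 0],
  [[0, 0, 0], 0],
])

```text
clock: 33.55
tool_pos: [0.5394, -0.2261, 0.1072]
tool_rot: [3.14, -0.101, 0.001]
force: [-1.5, -0.5, 2.5]
width: 0.0472
```

apply_moves([
  [[0, 0, 0.001], 0],
  [[0, 0, 0], 0],
])

```text
clock: 33.75
tool_pos: [0.5395, -0.226, 0.1067]
tool_rot: [3.14, -0.101, 0.001]
force: [-1.6, -0.7, 6.5]
width: 0.0471
```

Run:
```python
from h import *
x,y=sw(.5523,-.191);goto(x,y,.1073,-3.65); held("w23")
d=np.load("pics/w23.npy");T=wcloud(d,{"tool_pos":np.zeros(3),"tool_rot":np.zeros(3)})*1000
for v in range(236,330,6): print(v,T[v,303].round(1),T[v,335].round(1))
```

```text
clock 33.75 pos [ 0.5395 -0.226   0.1067] head -3.69 tilt [ 0.001 -0.    -1.   ] F [-1.6 -0.7  6.5] w 0.0471
 tool delta mm [-0.5 -0.2 -0.6] norm 0.8 roll -0.04
held: tool x range [-32.4  65.3] y [-20.8  20.9] top z at x0 -9.0 pitch deg -17.85 5656
236 [ 56.   -3.6 -88.8] [ 56.3   2.6 -89.6]
242 [ 54.2  -3.7 -87.9] [ 54.2   2.7 -87.8]
248 [ 16.5  -7.2 -15.8] [ 17.    7.6 -16.8]
254 [ 12.5  -7.3 -14.1] [ 12.6   7.8 -14.4]
260 [  8.   -7.5 -12. ] [  8.6   8.  -13.1]
266 [  4.3  -7.6 -11.3] [  4.7   8.1 -12.1]
272 [  0.2  -7.7 -10.3] [  0.6   8.3 -11.1]
278 [-3.9 -7.8 -9.4] [-5.   8.6 -7.8]
284 [-10.2  -8.1  -5.6] [-9.8  8.8 -6.2]
290 [-15.3  -8.2  -3.9] [-14.9   9.1  -4.4]
296 [-20.4  -8.4  -2.3] [-21.    9.4  -1.6]
302 [-26.9  -8.7   0.8] [-26.7   9.7   0.4]
308 [-44.3  -9.6  17.4] [-44.1  11.1  17. ]
314 [-52.3 -10.   21. ] [-52.5  11.5  21.2]
320 [-60.2 -10.2  24. ] [-59.1  11.8  22.6]
326 [-67.6 -10.5  26. ] [-68.5  12.3  26.8]
```

View pics/w23.png

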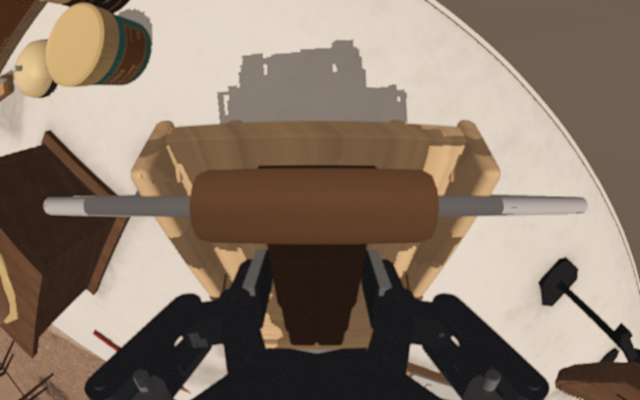

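apply_moves([
  [[0, 0, -0.0007], 0],
  [[0, 0, 0], 0],
])

```text
clock: 34.0
tool_pos: [0.5394, -0.2261, 0.107]
tool_rot: [3.14, -0.101, 0.001]
force: [0.2, -0.6, 1.7]
width: 0.0471
```

apply_moves([
  [[0, 0, 0], 0],
  [[0, 0, 0], 0],
  [[0, 0, 0], 0],
], grip=0.058)

```text
clock: 34.3
tool_pos: [0.539, -0.2258, 0.1066]
tool_rot: [-3.14, 0.101, 0.001]
force: [-0.6, 0.3, -0.2]
width: 0.0581
```

apply_moves([
  [[0, 0, -0.005], 0],
  [[0, 0, -0.018], 0],
  [[-0.015, 0, -0.025], 0],
  [[-0.03, 0, -0.03], 0],
  [[-0.03, -0.02, -0.025], 0],
  [[-0.02, 0, -0.005], 0],
  [[0, 0, 0], 0],
  [[0, 0, 0], 0],
])

```text
clock: 35.1
tool_pos: [0.4459, -0.2005, 0.2153]
tool_rot: [3.139, -0.102, 0.002]
force: [1.2, 0.9, 1.0]
width: 0.058
```

Run:
```python
from h import *
goto(.41,0,.2,-3.65)
o=bot.observe()
p,d=get_image("wrist");cv2.imwrite("pics/w24.png",p[:,:,::-1]);np.save("pics/w24.npy",d)
import pickle;pickle.dump(o,open("pics/w24.pkl","wb"))
p,d=get_image("scene");crop(p[:,:,::-1],"pics/s24.png",360,100,480,250,5)
```

```text
clock 35.1 pos [ 0.4459 -0.2005  0.2153] head -3.74 tilt [ 0.001 -0.001 -1.   ] F [1.2 0.9 1. ] w 0.058
 tool delta mm [ -48.9 -197.7   15.1] norm 204.2 roll -0.09
```

View pics/w24.png

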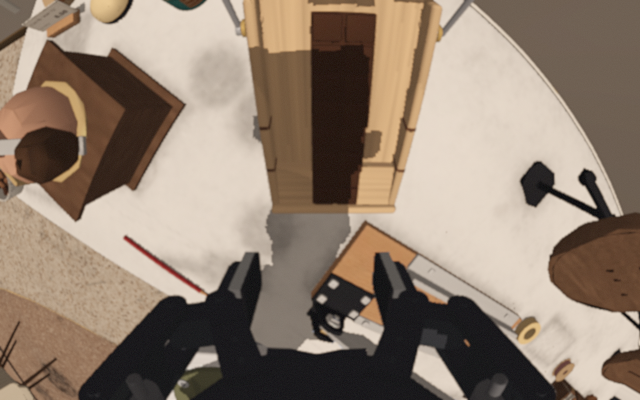

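View pics/s24.png

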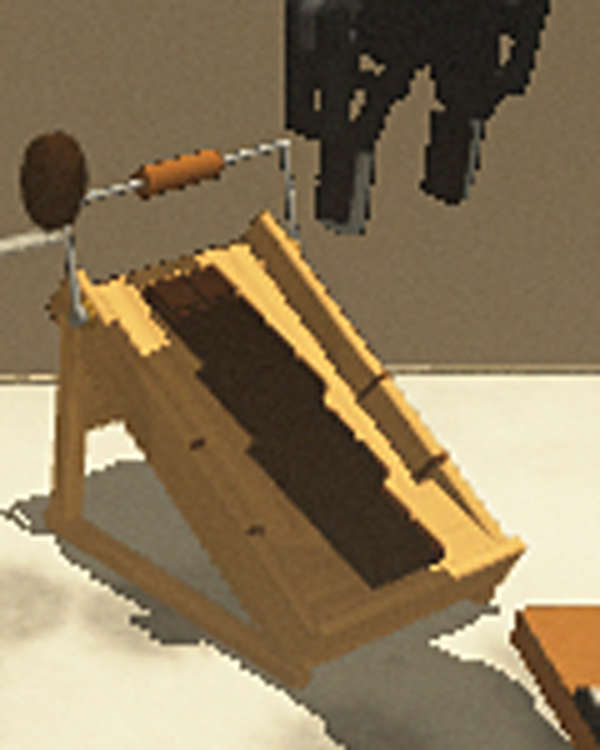

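Run:
```python
from h import *
import pickle
o=pickle.load(open("pics/w24.pkl","rb"));d=np.load("pics/w24.npy");p=cv2.imread("pics/w24.png")
W=wcloud(d,o);k=np.zeros((400,640),bool);k[8:208,308:380]=True
k&=(p.max(2)<110);k=cv2.morphologyEx(k.astype(np.uint8),cv2.MORPH_OPEN,np.ones((3,3)))>0
Q=W[k];c,s=np.cos(np.radians(21.2)),np.sin(np.radians(21.2))
X=(Q[:,:2]@ex-.4786)*c+(Q[:,2]-.0551)*s
Z=(-(Q[:,:2]@ex-.4786)*s+(Q[:,2]-.0551)*c)*1000
for lo,hi in((5,15.),(16.5,25),(27,36)):
    kk=(Z>lo)&(Z<hi); print(lo,kk.sum(),"x",(np.percentile(X[kk],[1,99])*1000).round(1),"y",((np.percentile(Q[kk][:,:2]@ey,[1,50,99])+.191)*1000).round(1))
slope("bar2",Q[(Z>16.5)&(Z<25)],(.5216,.0825)); slope("bar3",Q[Z>27],(.5646,.1099))
# lip inner face and marks
for u in(290,380):
    print([( v,((W[v,u][:2]@ex-.4786)*c+(W[v,u][2]-.0551)*s).round(4)) for v in range(196,214,2)])
print(np.degrees(0))
```

```text
5 1469 x [-43.3  99.6] y [-20.7   3.1  25.4]
16.5 2283 x [ 3.7 48.5] y [-21.8   1.   23.9]
27 6680 x [ 56.4 148.1] y [-21.4   1.1  23.5]
bar2 n 2283 tilt deg [-0.42 -0.32] z at centre 10.3 rect ((-23.821088790893555, 1.3631572723388672), (46.78617858886719, 47.02125930786133), 89.72501373291016)
bar3 n 6720 tilt deg [0.67 0.12] z at centre 10.6 rect ((1.8019485473632812, 0.9196567535400391), (46.5248908996582, 94.37381744384766), 89.66654205322266)
[(196, np.float64(-0.0388)), (198, np.float64(-0.0418)), (200, np.float64(-0.0454)), (202, np.float64(-0.0481)), (204, np.float64(-0.0499)), (206, np.float64(-0.0497)), (208, np.float64(-0.0514)), (210, np.float64(-0.0528)), (212, np.float64(-0.056))]
[(196, np.float64(-0.0389)), (198, np.float64(-0.0434)), (200, np.float64(-0.046)), (202, np.float64(-0.0483)), (204, np.float64(-0.0501)), (206, np.float64(-0.0498)), (208, np.float64(-0.0522)), (210, np.float64(-0.0538)), (212, np.float64(-0.0572))]
0.0
```

Run:
```python
from h import *
o=bot.observe();print(o["joints"].round(2))
x,y=sw(.5735,-.146);goto(x,y,.25,-93.65)
W=wcloud(np.load("pics/w20.npy"),dict(tool_pos=np.array([.5375,-.2259,.1236]),tool_rot=np.array([-3.14,.101,.001])))
for u in(120,150,250,316,380,500):
    for v in(176,181,186): print(u,v,W[v,u].round(4),(W[v,u][:2]@ex).round(4),(W[v,u][:2]@ey).round(4))
```

```text
[ 0.89  0.37 -0.72  1.87  0.29  1.01 -1.59]
clock 35.2 pos [ 0.4463 -0.2002  0.2146] head -3.71 tilt [ 0.  0. -1.] F [-0.9 -0.5  0. ] w 0.0577
 tool delta mm [115.3 -25.5 -35.4] norm 123.3 roll 89.94
120 176 [ 0.6051 -0.1714  0.1906] 0.6148 -0.1325
120 181 [ 0.6038 -0.1717  0.1915] 0.6135 -0.1329
120 186 [ 0.6021 -0.1706  0.1906] 0.6117 -0.1319
150 176 [ 0.6042 -0.1827  0.1913] 0.6146 -0.1438
150 181 [ 0.6027 -0.1823  0.1911] 0.6131 -0.1435
150 186 [ 0.6013 -0.182   0.1913] 0.6117 -0.1434
250 176 [ 0.6029 -0.2134  0.1972] 0.6153 -0.1746
250 181 [ 0.6018 -0.2133  0.1976] 0.6142 -0.1746
250 186 [ 0.6005 -0.2131  0.1974] 0.6129 -0.1745
316 176 [ 0.6015 -0.2289  0.196 ] 0.6149 -0.1902
316 181 [ 0.6007 -0.2289  0.1977] 0.6141 -0.1902
316 186 [ 0.5993 -0.2288  0.1967] 0.6127 -0.1902
380 176 [ 0.6007 -0.2442  0.1964] 0.6151 -0.2054
380 181 [ 0.5995 -0.2442  0.1966] 0.6139 -0.2055
380 186 [ 0.5984 -0.244   0.1971] 0.6128 -0.2054
500 176 [ 0.598  -0.2811  0.1917] 0.6147 -0.2425
500 181 [ 0.5966 -0.2811  0.192 ] 0.6133 -0.2426
500 186 [ 0.5951 -0.2815  0.1917] 0.6118 -0.243
```

apply_moves([
  [[0, 0, -0.015], 8.5],
  [[0, 0, -0.015], 8.5],
  [[0, 0, 0], 0],
], grip=0.085)

```text
clock: 35.5
tool_pos: [0.4473, -0.2, 0.2458]
tool_rot: [-3.09, 0.568, -0.004]
force: [0.7, -0.0, 0.7]
width: 0.0852
```

Run:
```python
from h import *
o=bot.observe();print(o["joints"].round(2))
x,y=sw(.5735,-.146);goto(x,y,.25,-93.65)
```

```text
[ 0.86  0.33 -0.66  1.82  0.23  1.07 -1.82]
clock 35.5 pos [ 0.4473 -0.2     0.2458] head -20.82 tilt [ 0.002 -0.    -1.   ] F [ 0.7 -0.   0.7] w 0.0852
 tool delta mm [101.9 -57.7  -4. ] norm 117.2 roll 72.83
```

apply_moves([
  [[0, 0, 0], -8.5],
  [[0, 0, 0], -8.5],
  [[0, 0, 0], -8.5],
  [[0, 0, 0], -8.5],
  [[0, 0, 0], -8.5],
  [[0, 0, 0], -8.5],
  [[0, 0, 0], -8.5],
  [[0, 0, 0], -8.5],
  [[0, 0, 0], -8.5],
  [[0, 0, 0], -8.5],
  [[0, 0, 0], -8.5],
  [[0, 0, 0], -8.5],
  [[0, 0, 0], -5.2],
  [[0, 0, 0], 0],
])

```text
clock: 36.9
tool_pos: [0.4458, -0.2, 0.2437]
tool_rot: [-2.282, -2.157, -0.002]
force: [0.6, -0.3, 0.2]
width: 0.0855
```

Run:
```python
from h import *
o=bot.observe();print(o["joints"].round(2))
x,y=sw(.579,-.151);print(x,y);goto(x,y,.23,86.35)
```

```text
[ 1.15  0.46 -1.16  1.82  0.46  1.17 -0.21]
0.5682233 -0.1875803
clock 36.9 pos [ 0.4458 -0.2     0.2437] head 86.77 tilt [-0.     0.002 -1.   ] F [ 0.6 -0.3  0.2] w 0.0855
 tool delta mm [ 19.3 121.6  13.7] norm 123.8 roll 0.42
```

apply_moves([
  [[0.003, 0.015, 0], 0.4],
  [[0.005, 0.03, 0.005], 0],
  [[0.005, 0.03, 0.005], 0],
  [[0.004, 0.025, 0.003], 0],
  [[0.002, 0.013, 0], 0],
  [[0, 0.006, 0], 0],
  [[0, 0, 0], 0],
  [[0, 0, 0], 0],
])

```text
clock: 37.7
tool_pos: [0.565, -0.1891, 0.2316]
tool_rot: [-2.296, -2.144, 0.001]
force: [-0.6, 1.0, 0.0]
width: 0.0846
```

Run:
```python
from h import *
o=bot.observe();print(o["joints"].round(2))
x,y=sw(.579,-.151);goto(x,y,.161,86.35)
p,d=get_image("scene");cv2.imwrite("pics/s25.png",p[:260,250:600,::-1])
p,d=get_image("wrist");cv2.imwrite("pics/w25.png",p[:,:,::-1]);np.save("pics/w25.npy",d)
p,d=get_image("top");cv2.imwrite("pics/t25.png",p[:300,240:,::-1])
```

```text
[ 0.88  0.62 -1.05  1.57  0.56  1.27 -0.32]
clock 37.7 pos [ 0.565  -0.1891  0.2316] head 86.09 tilt [-0.001 -0.    -1.   ] F [-0.6  1.   0. ] w 0.0846
 tool delta mm [ 1.7  3.1 70.6] norm 70.7 roll -0.26
```

View pics/s25.png

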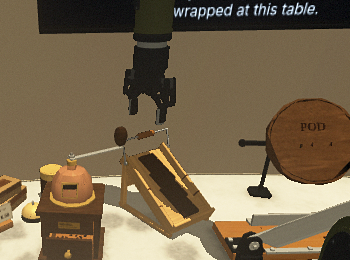

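View pics/w25.png

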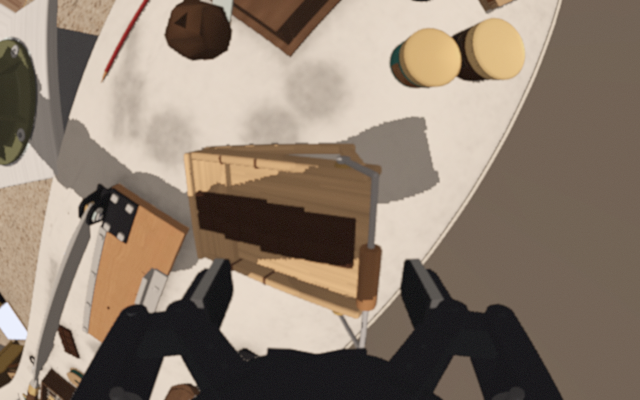

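View pics/t25.png

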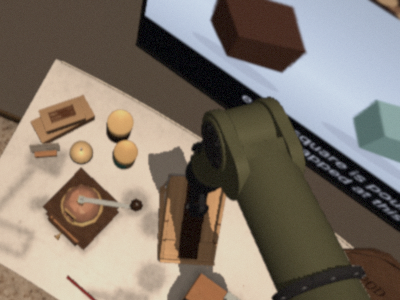

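Run:
```python
from h import *
p,d=get_image("top");W=cloud("top",d);W0=np.load("pics/top0W.npy")
n=np.array([.789,-.613]);D=W[...,:2]@n;D0=W0[...,:2]@n
sc=(W0[...,2]>.43)&(W0[...,2]<.55)&(W0[...,1]>-.35)&(W0[...,1]<0)
print("screen front n.p pct",np.nanpercentile(D0[sc],[0,2,10,50]))
ch=(W[...,2]>W0[...,2]+.03)&(W[...,0]>.3)
for lo in np.arange(.2,1.0,.05):
    k=ch&(W[...,2]>lo)&(W[...,2]<lo+.05)
    if k.sum()>20: print(round(lo,2),k.sum(),"max n.p",np.nanpercentile(D[k],[90,99,100]).round(3))
```

```text
screen front n.p pct [0.65547535 0.6566258  0.65744764 0.65982501]
0.25 72 max n.p [0.599 0.612 0.614]
0.3 384 max n.p [0.533 0.61  0.613]
0.35 262 max n.p [0.542 0.576 0.611]
0.4 321 max n.p [0.541 0.555 0.561]
0.45 380 max n.p [0.545 0.552 0.557]
0.5 129 max n.p [0.545 0.554 0.556]
0.55 670 max n.p [0.539 0.553 0.612]
0.6 6662 max n.p [0.584 0.609 0.622]
0.65 9813 max n.p [0.514 0.538 0.569]
0.7 4273 max n.p [0.437 0.457 0.462]
```

apply_moves([
  [[0.001, 0.003, 0.012], -0.2],
  [[0, 0.0005, 0.02], 0],
  [[0, 0, 0.02], 0],
  [[0, 0, 0.01], 0],
  [[0, 0, 0], 0],
  [[0, 0, 0], 0],
])

```text
clock: 38.5
tool_pos: [0.5694, -0.188, 0.1702]
tool_rot: [-2.292, -2.149, -0.001]
force: [-0.6, 0.3, 0.6]
width: 0.0853
```

Run:
```python
from h import *
x,y=sw(.579,-.151);goto(x,y,.161,86.35)
p,d=get_image("scene");crop(p[:,:,::-1],"pics/s26.png",340,60,480,200,5)
p,d=get_image("wrist");cv2.imwrite("pics/w26.png",p[:,:,::-1])
```

```text
clock 38.5 pos [ 0.5694 -0.188   0.1702] head 86.31 tilt [ 0.  0. -1.] F [-0.6  0.3  0.6] w 0.0853
 tool delta mm [ 0.4 -1.2  9.2] norm 9.2 roll -0.04
```

View pics/s26.png

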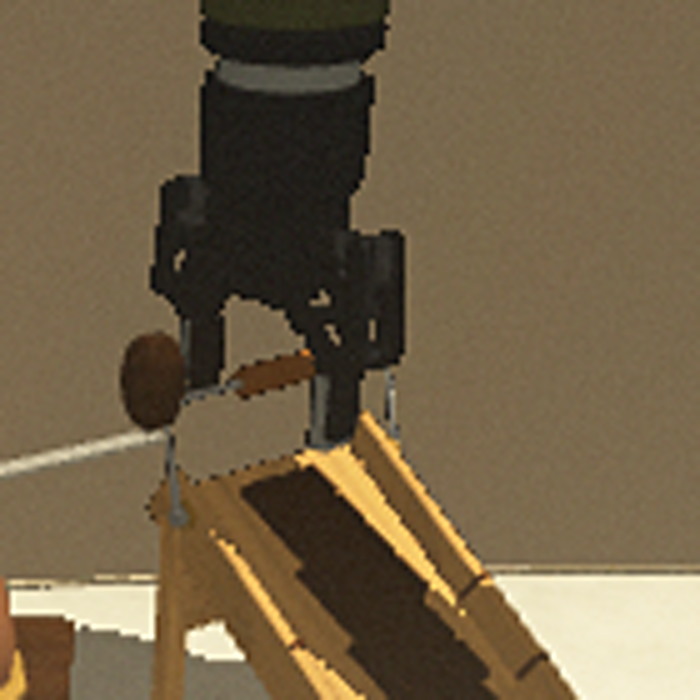

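View pics/w26.png

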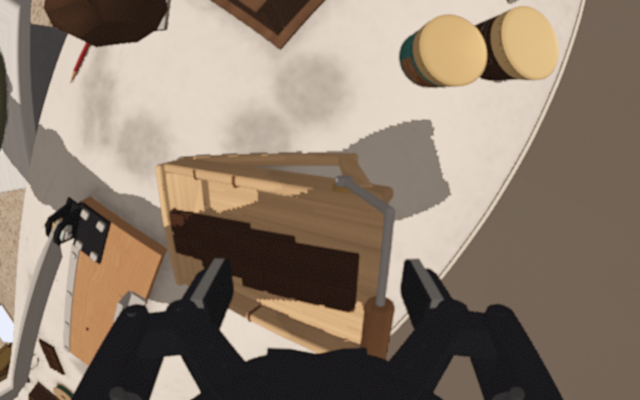

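apply_moves([
  [[0, 0, 0.006], 0],
  [[0, 0, 0.004], 0],
  [[0, 0, 0], 0],
  [[0, -0.004, 0], 0],
  [[0, -0.006, 0], 0],
  [[0, -0.006, 0], 0],
  [[0, -0.006, 0], 0],
  [[0, 0, 0], 0],
])

```text
clock: 39.4
tool_pos: [0.5461, -0.187, 0.16]
tool_rot: [-2.292, -2.148, 0.001]
force: [0.6, 0.9, 1.3]
width: 0.0846
```

Run:
```python
from h import *
x,y=sw(.579,-.151);goto(x,y,.161,86.35)
p,d=get_image("scene");crop(p[:,:,::-1],"pics/s27.png",340,60,480,200,5)
```

```text
clock 39.4 pos [ 0.5461 -0.187   0.16  ] head 86.3 tilt [-0.001 -0.001 -1.   ] F [0.6 0.9 1.3] w 0.0846
 tool delta mm [ 0.8 22.1 -1. ] norm 22.2 roll -0.05
```

View pics/s27.png

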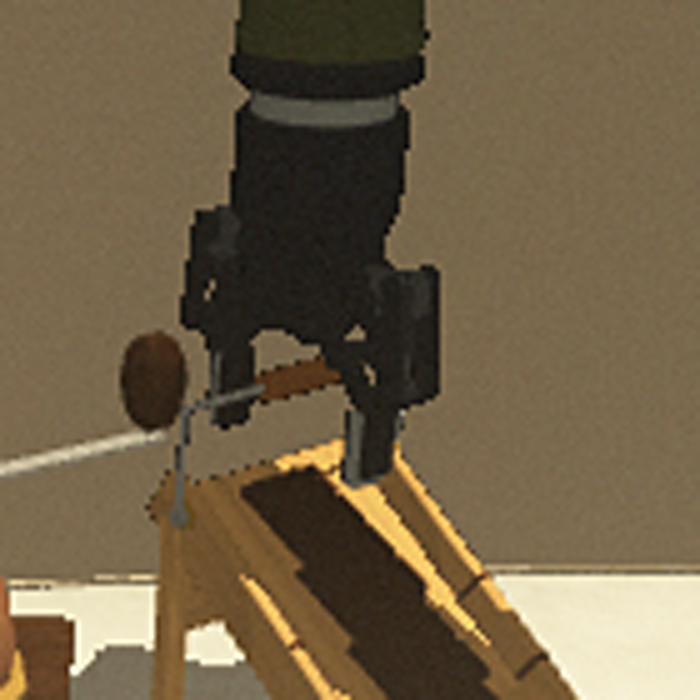

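apply_moves([
  [[0, -0.005, 0], 0],
  [[0, -0.006, 0], 0],
  [[0, -0.006, 0], 0],
  [[0, -0.006, 0], 0],
  [[0, -0.006, 0], 0],
  [[0, -0.005, 0], 0],
  [[0, 0, 0], 0],
])

```text
clock: 40.15
tool_pos: [0.5125, -0.1847, 0.1599]
tool_rot: [-2.292, -2.148, 0.001]
force: [0.3, 0.1, 0.0]
width: 0.0851
```

Run:
```python
from h import *
x,y=sw(.579,-.151);goto(x,y,.161,86.35)
p,d=get_image("scene");crop(p[:,:,::-1],"pics/s28.png",340,60,480,200,5)
```

```text
clock 40.15 pos [ 0.5125 -0.1847  0.1599] head 86.3 tilt [-0.001 -0.    -1.   ] F [0.3 0.1 0. ] w 0.0851
 tool delta mm [ 0.7 55.8 -1.1] norm 55.8 roll -0.05
```

View pics/s28.png

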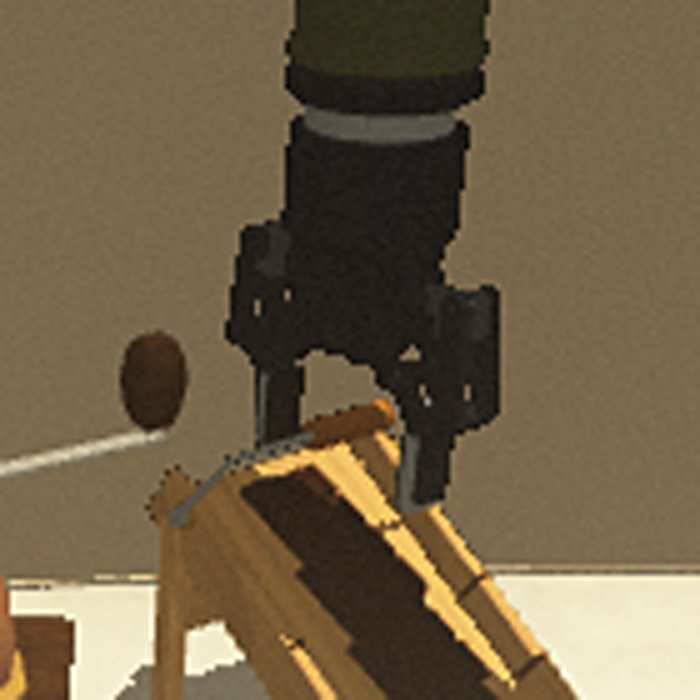

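Falling forward by its own weight. Wait a bit, then look.

apply_moves([
  [[0, 0, 0], 0],
  [[0, 0, 0], 0],
  [[0, 0, 0], 0],
  [[0, 0, 0], 0],
  [[0, 0, 0], 0],
  [[0, 0, 0], 0],
  [[0, 0, 0], 0],
  [[0, 0, 0], 0],
  [[0, 0, 0], 0],
  [[0, 0, 0], 0],
])

```text
clock: 41.2
tool_pos: [0.5133, -0.1846, 0.1599]
tool_rot: [-2.292, -2.149, -0.0]
force: [-0.1, 0.7, 0.6]
width: 0.0853
```

apply_moves([
  [[0, 0, -0.015], 0],
  [[0, 0, -0.03], 0],
  [[0, 0, -0.03], 0],
  [[0, -0.02, -0.02], 0],
  [[0, -0.03, 0], 0],
  [[0, -0.02, 0], 0],
  [[0, 0, 0], 0],
  [[0, 0, 0], 0],
])

```text
clock: 42.0
tool_pos: [0.4438, -0.1804, 0.2559]
tool_rot: [2.291, 2.147, 0.0]
force: [-0.8, 0.2, -0.4]
width: 0.0847
```

Run:
```python
from h import *
o=bot.observe();print(o["clock"],o["tool_pos"])
p,d=get_image("scene");crop(p[:,:,::-1],"pics/s29.png",340,100,480,250,5);np.save("pics/s29.npy",d)
p,d=get_image("wrist");cv2.imwrite("pics/w29.png",p[:,:,::-1]);np.save("pics/w29.npy",d)
import pickle;pickle.dump(o,open("pics/w29.pkl","wb"))
```

```text
42.0 [ 0.44376599 -0.18036239  0.25589436]
```

View pics/s29.png

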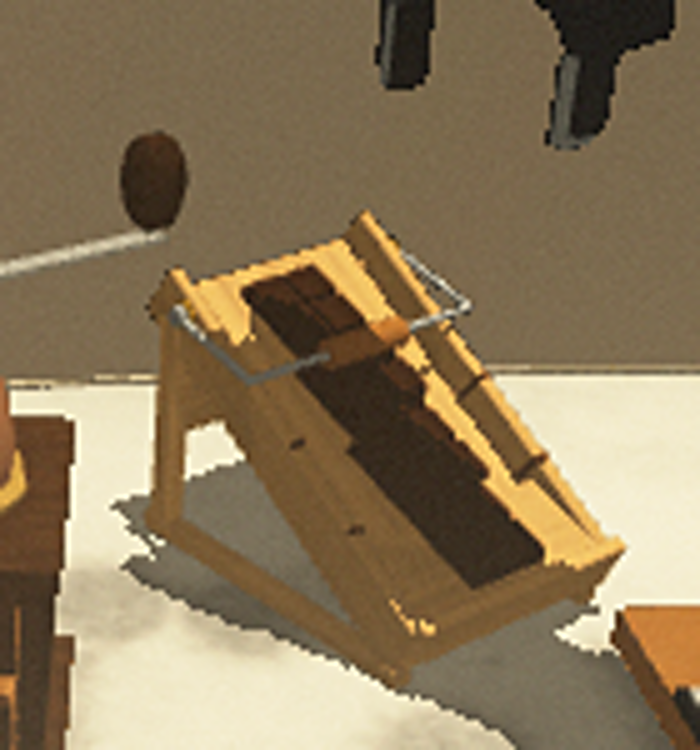

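View pics/w29.png

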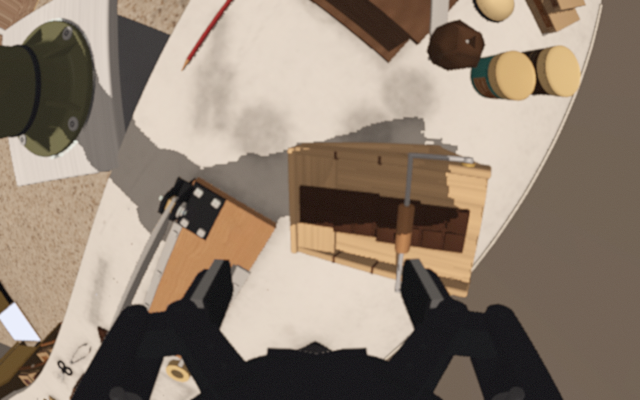

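Run:
```python
from h import *
import pickle
o=pickle.load(open("pics/w29.pkl","rb"));d=np.load("pics/w29.npy");p=cv2.imread("pics/w29.png")
W=wcloud(d,o);k=np.zeros((400,640),bool);k[180:252,296:475]=True
k&=(p.max(2)<110);k=cv2.morphologyEx(k.astype(np.uint8),cv2.MORPH_OPEN,np.ones((3,3)))>0
Q=W[k];c,s=np.cos(np.radians(21.2)),np.sin(np.radians(21.2))
X=(Q[:,:2]@ex-.4786)*c+(Q[:,2]-.0551)*s
Z=(-(Q[:,:2]@ex-.4786)*s+(Q[:,2]-.0551)*c)*1000;Y=(Q[:,:2]@ey+.191)*1000
for lo,hi in((5,15.),(16.5,25),(27,36)):
    kk=(Z>lo)&(Z<hi)&(abs(Y)<21); print(lo,kk.sum(),"x",(np.percentile(X[kk],[1,99])*1000).round(1),"z",np.median(Z[kk]).round(1))
    kk=(Z>lo)&(Z<hi);print("  y",np.percentile(Y[kk],[1,50,99]).round(1))
slope("bar3",Q[Z>27],(.5646,.1099))
# roller
print([W[230,u].round(4).tolist() for u in(400,404,408)],[W[180,408].round(4).tolist()])
# bystanders before / after in top
W1=cloud("top",get_image("top")[1]);W0=np.load("pics/top0W.npy")
for nm,(u,v) in dict(dish=(213,229),bell=(320,152),sign=(286,150),tin=(365,152),box=(360,122)).items():
    a=W0[v-14:v+15,u-14:u+15,2];b=W1[v-14:v+15,u-14:u+15,2];print(nm,np.nanmedian(abs(a-b)).round(4),np.nanpercentile(abs(a-b),95).round(4))
```

```text
5 1107 x [-42.8  -1.3] z 11.4
  y [-19.5   7.1  24.7]
16.5 1543 x [ 2.4 51.9] z 21.2
  y [-19.8   5.1  24.6]
27 2702 x [ 54.8 146.5] z 31.1
  y [-20.    3.5  24.1]
bar3 n 3623 tilt deg [-0.17 40.82] z at centre 8.5 rect ((-0.007205963134765625, 10.511775970458984), (94.74303436279297, 28.358423233032227), 1.0244191884994507)
[[0.524, -0.2236, 0.1267], [0.5275, -0.223, 0.1289], [0.5318, -0.2235, 0.1285]] [[0.5316, -0.174, 0.1236]]
dish 0.0023 0.0071
bell 0.0024 0.0071
sign 0.0022 0.0066
tin 0.0022 0.0065
box 0.0022 0.0063
```

Run:
```python
from plant import ticket
print(ticket.job_done())
```

```text
the job is handed in; nothing more can be done
None
```

I laid bar_b, bar_a and bar_c in rows 1, 2 and 3, letting each tilt in the grip against the board until it lay flat. I then drew the bail forward with one finger behind its crossbar. It fell onto the third bar, and I handed the job in at about 42 s with the hand clear of everything. No verdict was reported.

| Row | Along the slope | Across | Tilt off the row's slope |
|---|---|---|---|
| 1 | +4.5 mm | about +1.5 mm | within 1° |
| 2 | 0 mm | about +1 mm | within 1° |
| 3 | +2 mm | about +1 mm | within 1° |

- **Bars:** I measured the figures along the slope in the last wrist view, after the bail came down. Those for across and tilt are from the view after each bar was laid. All are within the limits, but row 1 has the least room: it stands about 6 mm from the lip, and 45–46 mm of it shows rather than 50 mm.
- **Bail:** the roller centre is at z ≈ 0.120 m, where 0.31 rad would put it, and the pictures show it lying on the top bar.
- **Bystanders:** the depth pictures taken before and after show no change at the dish, bell, sign or tin.
- **What went wrong or disagreed:**
  - While I carried the third bar in, its front end brushed the bail's roller and tilted the bar in the grip. I backed off, passed under the roller and laid the bar normally.
  - The last automatic tilt fit of the third bar, with the roller in view, gave a nonsensical sideways tilt (41°). The fit just before the bail was lowered had given under 1°.
  - The cameras disagreed by 2–4 mm on where the bars and marks are.

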